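# Weigh in the rivet tins on the bench scale

## Robot

A 7-joint arm with a two-finger parallel gripper is mounted at the origin on the work surface. World frame = base frame: x ahead of the robot, y to its left, z up, the work surface at z = 0. Lengths are in mm, angles in degrees, forces in N, time in s.
With the tool pointing down it reaches from about 425 to 925 mm from the base axis. Payload 6.8 kg.
Tool frame: the origin (TCP) lies between the finger pads; the fingertips stand 14 mm ahead of it and the grasp point (between the pads) lies 5 mm behind it; z points along the fingers, y is the line along which they close (so a half turn about z gives the same grasp; the last joint's range is limited). The gripper opens to 88 mm and grips with 3 to 60 N. Pads are 20 mm wide; open, the fingers measure 115 mm over their backs; the gripper's body (75 mm by 178 mm) begins 61 mm behind the grasp point.
Start: joints at [-70.938, 27.33, 1.283, 89.118, -0.659, 63.558, -4.761], TCP at [287.996, 610.496, 236.664] pointing down, gripper open.
Joint ranges: [-169.35, 169.35], [-19.33, 120.38], [-80.79, 83.38], [13.8, 139.57], [-78.32, 258.32], [9.67, 109.79], [-169.56, 169.56]. Speed limits (degrees/s): [136.94, 136.94, 180, 180, 180, 180, 180].

## Interface

Orientations are given as a 3x3 rotation matrix whose columns are the frame's x, y, z axes.
In Python, from cell import ctrl, cams, hand_in, nets gives the robot as it stands.
- The arm moves only by the tool servo_tool, never from a script. Its argument "targets" is a list of rows, each a list of 5 numbers: the opening, from 0 (shut) to 1 (fully open), then the shift along the tool's x, y, z scaled (see below), then the turn about the tool's z scaled (see below). In form: [[grip, x, y, z, roll], ...]. A call has 1 to 8 rows; each row shifts and turns the commanded pose from where the row before left it, along the tool's axes as they then stand; what a row does not reach is not made up. The controller multiplies each number of a shift by 0.04 m and each number of a turn by 0.1 rad. A row lasts 1/12 s, in which the tool goes at most 41.7 mm and 7.16 degrees, less where a joint would pass 70% of its speed; a pose out of reach is approached as far as the arm can. A call with a number of a shift or a turn outside -1 to 1 is refused whole. A call with a gripper value outside its range is refused whole. The fingers move at their own pace and stop on an object; "newtons" is the grip in N (left out, the last holds). Time passes only in rows, so rows that do not move let the fingers close. It gives the time, the measured TCP pose, the force, the opening and the grip force at its end, in the units of the state.
- ctrl.get_obs(): the state, without advancing time (a new reading comes with each control period).
- cams.capture(name): name is "scene" or "top" or "wrist"; returns a dict with "image" (420x560x3 uint8, blue, green, red), "fov_y" (degrees; the focal length in pixels is half the picture's height over the tangent of half this angle, whatever the lens; pixels are square), "cx", "cy" (the principal point, pixels), "position" and "rotation" of the camera in the world. Camera axes: x right, y down, z forward; pixel columns grow to the right and rows downward; lengths in mm; the calibration is good to about 2 mm. A picture is of the moment at which its call begins. There is no depth.
- hand_in(): hands the job in; it is judged then, once.
Trained networks look in the newest picture that a camera, given by its name, has taken for a name from the list of things; names that differ only in an ending like _2 or _b are one class to them, and where a whole thing is asked for, a point or a joint stands for the part that bears it (a point fixed in the world has none). Each returns a list of dicts, best first, with "score" (0 to 1); they miss things now and then, are a little off and sometimes report something else, mostly with a low value. They report only what shows in the picture. A call takes as long as a camera call.
- nets.search_frame(camera, query): "rect" ([left, top, right, bottom] in pixels, round what is visible of it).
- nets.masks_of(camera, query): "mask" (420x560 bool, what is visible of it) and "rect" ([left, top, right, bottom] in pixels, round what is visible of it).
The state is a dict: "clock": time; "joints": joint angles; "joint_velocities": joint speeds; "joint_efforts": joint torques, N m; "position": TCP position; "orientation": TCP orientation; "force": force on the tool from outside, world axes, zero at the start; "torque": the same for the moment, N m; "opening": finger opening in mm; "grip_force": force on a finger pad.
Only numpy, scipy, OpenCV 4.12 (cv2) and the standard library are available. Lean on these libraries where they do the work, as an engineer would, in place of code of your own. Each camera call takes 0.05 s, during which the arm holds its last target. There are 200 camera calls.

## Task

Weigh in the tins of rivets on the bench scale: first check the scale with the brass check weight, then weigh whichever coloured tins are on the bench, in the order red, yellow, green, blue. Each goes alone on the pan, standing upright in the middle of it, set down gently so that the pan is never driven to its stop, and is let go to settle there for a good second before it is taken off again; tins go standing upright into the orange tray beside the grey-lidded one, the weight back on its black pad. After the weighing, take the scanner, point it squarely at the bar code on the job card from roughly a hand's breadth away, hold it steady for a good second, and put it back nose down in its cradle; leave the blue cup and the roll of tape where they are.

Things in the scene. Friction and masses are not known exactly. Their poses are not given: they have to be found in the camera images.
- pan (a joint): how far the sprung scale pan has sunk, m: 0 empty, about 12 mm per kg on it (spring 800 N/m, damped), end stop at 0.016. Above 0.0145 it counts as driven to its stop.
- pan_centre (a point): centre of the top of the flat round aluminium scale pan (140 mm across, no rim, marked with a 68 mm circle), 64 mm above the bench when empty; sinks with the pan, never tilts. The grey scale below is 170 x 200 mm, 42 mm high. A load is centred within 12 mm, alone when all other loads are 100 mm or more from it.
- check_weight: brass check weight, 0.5 kg: body 48 mm across and 30 mm high, neck 16 mm across, knob 24 mm across from 50 to 68 mm above its underside; origin at the centre of its underside, z up its axis. It starts on the pad.
- pad: home of the check weight: black square rubber pad fixed to the bench, 80 x 80 mm, 3 mm thick; origin at the centre of its underside.
- tin_red: sealed round steel rivet tin with a red lid and red band, 54 mm across, 50 mm high, 0.3 to 0.55 kg; origin at the centre of its underside, z up its axis. May be absent (None all along).
- tin_yellow: sealed round steel rivet tin with a yellow lid and yellow band, 54 mm across, 50 mm high, 0.3 to 0.55 kg; origin at the centre of its underside, z up its axis. May be absent.
- tin_green: sealed round steel rivet tin with a green lid and green band, 54 mm across, 50 mm high, 0.3 to 0.55 kg; origin at the centre of its underside, z up its axis. May be absent.
- tin_blue: sealed round steel rivet tin with a blue lid and blue band, 54 mm across, 50 mm high, 0.3 to 0.55 kg; origin at the centre of its underside, z up its axis. May be absent.
- tray: orange tray fixed to the bench, 180 mm along its x, 260 mm along its y, walls 4 mm thick and 14 mm high from the bench, floor 4 mm thick; origin at the centre of its underside. Tins may stand anywhere inside.
- tin_grey: sealed round steel rivet tin with a grey lid and grey band, 54 mm across, 50 mm high, 0.3 to 0.55 kg; origin at the centre of its underside, z up its axis. Already weighed; it stands in the tray, towards the tray's +x side, and stays in the tray upright.
- scanner: bar-code scanner, 0.16 kg: yellow head 44 mm along x, 34 along y, 110 high, black nose; black handle 24 mm thick runs out to -x at 63 to 75 mm height, to 100 mm from the axis. Origin at the centre of the nose face (lower end), z up the head: it reads along its own -z. Starts nose down in the cradle, handle towards the robot. Can be gripped across y at the head's top.
- cradle: home of the scanner: grey open box fixed to the bench, 66 mm along its x, 58 mm along its y, 18 mm high, walls and floor 4 mm; origin at the centre of its underside. Axes as the scanner's axes in it.
- label (a point): middle of the bar code on the white job card (70 x 96 mm) in its fixed holder, about 35 mm above the bench. z points straight out of the card's face, which slopes 30 degrees from level towards the robot. The scanner reads it when its nose is 35 to 140 mm away and its line passes within 16 mm of this point and within 0.3 rad of square to the card.
- pot: bystander: loose blue ceramic cup, 68 mm across, 75 mm high; origin at the centre of its underside. It and the job card may swap places.
- tape: bystander: roll of blue tape, 70 mm across, 25 mm high, with a 50 mm hole; origin at the centre of its underside.

How it is judged:
By the outcome, as a careful person would: the job done as asked, in the order asked, and still so for the second after the job is handed in, with the robot touching nothing.
Of tin_red, tin_yellow, tin_green, tin_blue only 2 to 3 are there at a start; the rules pass over those that are not, and their reading is None.
At some moment in a run one of check_weight, tin_red, tin_yellow, tin_green, tin_blue may be knocked a few centimetres aside while the robot is not near it.
It also fails if it takes over 210 s, if anything falls off the work surface, if the arm or the gripper's body presses on something with over 40 N, if the wrist force passes 120 N, or if a joint passes its speed limit or range.

## Working session

There is one attempt and no reset: what is moved stays moved. The work goes in short steps, Python scripts to look and compute and a tool call to move; the robot and the scene stay as the last step left them, time stands still between calls to the robot, and variables do not carry over. Pictures are saved under pics/ and viewed, at most 14 in all, crops included, and the job is handed in when it is done.

Besides the shell and the picture viewer there is one more tool, called after ">>>" as name(argument=value, ...) on one line, values as JSON. servo_tool: Moves the arm, as the interface text tells. Shifts and turns lie within -1 to 1; 1 stands for 0.04 m of shift or 0.1 rad of turn. Its arguments: {"type":"object","properties":{"targets":{"type":"array","items":{"type":"array","items":{"type":"number","minimum":-1,"maximum":1}}},"newtons":{"type":"number"}},"required":["targets"]}

```bash
ls; mkdir -p pics; python3 - <<'E'
from cell import ctrl,cams,nets
import cv2,numpy as np
o=ctrl.get_obs();print({k:np.round(v,3).tolist() for k,v in o.items()})
for c in ["scene","top","wrist"]:
    r=cams.capture(c);cv2.imwrite(f"pics/a_{c}.png",r["image"])
    print(c,r["fov_y"],r["cx"],r["cy"],np.round(r["position"],1).tolist(),np.round(r["rotation"],3).tolist())
    if c=="wrist":continue
    for q in "pan check_weight pad tin_red tin_yellow tin_green tin_blue tray tin_grey scanner cradle label pot tape".split():
        d=nets.search_frame(c,q)
        print(q,[(round(float(x["score"]),2),np.round(x["rect"]).astype(int).tolist()) for x in d[:2]])
E
```

```text
pics
{'clock': 0.0, 'joints': [-70.938, 27.374, 1.282, 89.177, -0.657, 63.556, -4.762], 'joint_velocities': [-0.089, 0.012, 0.033, 0.008, -0.073, 0.022, 0.058], 'joint_efforts': [-0.001, -58.285, 1.534, -27.262, -0.054, 0.017, 0.0], 'position': [287.795, 609.957, 235.719], 'orientation': [[-0.904, 0.427, -0.001], [0.427, 0.904, -0.002], [-0.0, -0.002, -1.0]], 'force': [0.603, -0.427, -0.077], 'torque': [-0.039, 0.015, -0.04], 'grip_force': 0.0, 'opening': 88.058}
scene 53.42216554359761 279.69430469783276 208.02021265732182 [1049.9, -535.8, 746.9] [[0.751, 0.443, -0.489], [0.66, -0.5, 0.561], [0.004, -0.744, -0.668]]
pan [(0.91, [265, 214, 324, 259]), (0.31, [244, 194, 272, 212])]
check_weight [(0.67, [205, 210, 228, 238])]
pad [(0.83, [195, 222, 241, 249]), (0.7, [283, 156, 302, 184])]
tin_red [(0.76, [312, 144, 328, 168])]
tin_yellow [(0.56, [282, 158, 300, 184])]
tin_green [(0.97, [321, 179, 338, 208]), (0.69, [283, 160, 303, 182])]
tin_blue [(0.71, [244, 195, 275, 211])]
tray [(0.83, [90, 247, 238, 370])]
tin_grey [(0.81, [158, 289, 190, 325]), (0.29, [263, 214, 324, 261])]
scann
[... 411 characters left out ...]
)]
pad [(0.64, [305, 237, 341, 273])]
tin_red [(0.9, [142, 236, 167, 258])]
tin_yellow [(0.86, [184, 246, 212, 270]), (0.61, [351, 136, 390, 171])]
tin_green [(0.56, [188, 188, 214, 211])]
tin_blue []
tray [(0.77, [354, 183, 469, 266])]
tin_grey [(0.71, [402, 196, 432, 220]), (0.65, [269, 145, 321, 202])]
scanner [(0.91, [252, 247, 267, 298])]
cradle [(0.72, [248, 238, 275, 273])]
label [(0.97, [351, 136, 392, 170]), (0.4, [305, 239, 341, 275])]
pot [(0.83, [189, 134, 222, 167]), (0.33, [352, 185, 467, 266])]
tape [(0.6, [92, 240, 126, 266])]
wrist 59.66401567476959 274.3048696437712 208.2099450145344 [229.0, 637.8, 384.9] [[0.426, 0.877, 0.221], [0.905, -0.413, -0.104], [0.0, 0.244, -0.97]]
```

View pics/a_top.png

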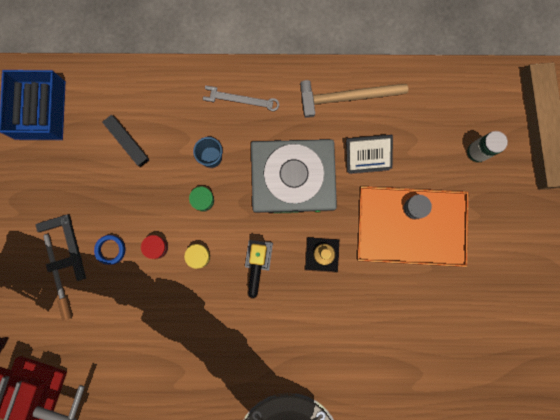

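View pics/a_scene.png

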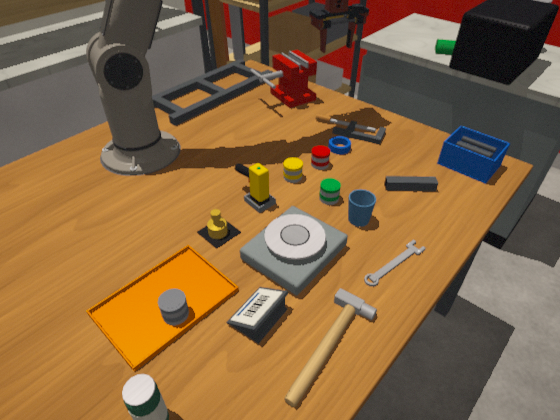

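```bash
cat > h.py <<'E'
from cell import ctrl,cams,nets,hand_in
import cv2,numpy as np
def cap(c):
    r=cams.capture(c); r["f"]=210/np.tan(np.radians(r["fov_y"])/2); r["R"]=np.array(r["rotation"]); r["p"]=np.array(r["position"]); return r
def ray(r,u,v):
    d=r["R"]@[(u-r["cx"])/r["f"],(v-r["cy"])/r["f"],1]; return r["p"],d
def atz(r,u,v,z):
    p,d=ray(r,u,v); return p+d*(z-p[2])/d[2]
def proj(r,P):
    q=(np.atleast_2d(P)-r["p"])@r["R"]; return np.c_[q[:,0]/q[:,2]*r["f"]+r["cx"],q[:,1]/q[:,2]*r["f"]+r["cy"]]
def tri(*obs): # (r,u,v)
    A=np.zeros((3,3));b=np.zeros(3)
    for r,u,v in obs:
        p,d=ray(r,u,v);d=d/np.linalg.norm(d);M=np.eye(3)-np.outer(d,d);A+=M;b+=M@p
    return np.linalg.solve(A,b)
def cyl(rad,h,z0=0):
    a=np.linspace(0,2*np.pi,40,endpoint=False)
    return np.array([[rad*np.cos(t),rad*np.sin(t),z] for t in a for z in (z0,z0+h)])
def fitrect(obs,pts,x0,fixz=None):
    """obs: [(r,rect)], fit translation of point set so projected bbox = rect"""
    from scipy.optimize import least_squares
    def f(x):
        t=np.array([x[0],x[1],x[2] if fixz is None else fixz]);e=[]
        for r,b in obs:
            q=proj(r,pts+t);e+=[q[:,0].min()-b[0],q[:,1].min()-b[1],q[:,0].max()-b[2],q[:,1].max()-b[3]]
        return np.array(e)
    s=least_squares(f,x0 if fixz is None else x0[:2],loss="soft_l1")
    return np.round(s.x,1),round(float(np.sqrt(np.mean(s.fun**2))),2)
def mbox(c,q,k=0):
    d=nets.masks_of(c,q)
    return (d[k]["mask"],d[k]["rect"],d[k]["score"]) if len(d)>k else None
E
python3 - <<'E'
from h import *
T=cap("top");S=cap("scene")
W=dict(tin_red=((142,236,167,258),(312,144,328,168)),tin_yellow=((184,246,212,270),(282,158,300,184)),tin_green=((188,188,214,211),(321,179,338,208)),tin_grey=((402,196,432,220),(158,289,190,325)))
tin=cyl(27,50)
for k,(a,b) in W.items():
    x0=[*atz(T,(a[0]+a[2])/2,(a[1]+a[3])/2,40)[:2],0]
    print(k,fitrect([(T,a),(S,b)],tin,x0),fitrect([(T,a),(S,b)],tin,x0,0), fitrect([(T,a)],tin,x0,0))
cw=np.r_[cyl(24,30),cyl(12,18,50)]
print("cw",fitrect([(T,(316,245,334,264)),(S,(205,210,228,238))],cw,[430,-60,3]))
pan=cyl(70,3,61)
print("pan",fitrect([(T,(264,144,322,204)),(S,(265,214,324,259))],pan,[600,0,0]))
pot=cyl(34,75);print("pot",fitrect([(T,(189,134,222,167)),(S,(350,187,377,227))],pot,[600,200,0]))
print("tape",atz(T,109,253,20),"pad",atz(T,323,255,3),"tray",atz(T,411.5,224.5,8),"cradle",atz(T,261.5,255.5,10),"card",atz(T,371,153,35), "scannertop",atz(T,259.5,252,110))
for q in ["scanner","cradle","label","tray","pad","tin_green","tin_blue","pan"]:
    for c,r in (("top",T),("scene",S)):
        for d in nets.masks_of(c,q)[:1]:
            m=d["mask"].astype(np.uint8);cs,_=cv2.findContours(m,0,2);cc=max(cs,key=cv2.contourArea)
            print(q,c,round(float(d["score"]),2),np.round(cv2.boxPoints(cv2.minAreaRect(cc))).astype(int).tolist())
cv2.imwrite("pics/b.png",cv2.resize(T["image"][120:320,80:480],(800,400),interpolation=cv2.INTER_CUBIC))
E
```

```text
tin_red (array([461.9, 316.3,   7.7]), 1.17) (array([461. , 319.4]), 1.45) (array([462. , 317.1]), 0.97)
tin_yellow (array([437.1, 214.4,  -2.7]), 0.71) (array([437.6, 213.2]), 0.76) (array([436.9, 213.7]), 0.84)
tin_green (array([576.9, 210.1,  -7.4]), 1.34) (array([577.5, 208.3]), 1.62) (array([575.9, 209.1]), 0.69)
tin_grey (array([ 559.5, -302.2,    2. ]), 1.09) (array([ 559. , -301.9]), 1.17) (array([ 558.3, -306.1]), 0.67)
cw (array([447.3, -84.6,   3.2]), 1.36)
pan (array([633.9,  -8.2,  -1.8]), 0.8)
pot (array([690.4, 197.5,   6.4]), 1.14)
tape [447.77168699 426.97700543  20.        ] pad [446.06374401 -83.81760578   3.        ] tray [ 520.45900236 -297.07024982    8.        ] cradle [443.96158158  64.15249044  10.        ] card [ 689.56142984 -196.75728649   35.        ] scannertop [450.34381448  66.48585196 110.        ]
scanner top 0.92 [[243, 297], [251, 243], [267, 246], [259, 299]]
scanner scene 0.7 [[232, 166], [258, 152], [281, 195], [255, 209]]
cradle top 0.52 [[244, 267], [248, 239], [272, 243], [268, 270]]
cradle scene 0.79 [[242, 211], [243, 193], [276, 195], [274, 214]]
label top 0.75 [[192, 137], [221, 137], [221, 168], [192, 168]]
label scene 0.73 [[232, 319], [267, 280], [282, 294], [247, 333]]
tray top 0.75 [[356, 263], [359, 186], [469, 190], [466, 266]]
tray scene 0.63 [[85, 312], [190, 229], [238, 290], [134, 373]]
pad top 0.74 [[304, 271], [306, 237], [340, 239], [338, 273]]
pad scene 0.91 [[195, 232], [226, 211], [240, 232], [210, 253]]
tin_green top 0.95 [[189, 188], [213, 188], [213, 210], [189, 210]]
tin_green scene 0.59 [[317, 202], [322, 177], [342, 181], [337, 206]]
pan top 0.76 [[253, 174], [294, 134], [334, 174], [293, 215]]
pan scene 0.72 [[264, 215], [324, 215], [324, 259], [264, 259]]
```

The top view shows red at (153,246), yellow at (196,256), green at (201,198), pan at (293,174), weight at (323,255), scanner at (258,255), card at (370,153) and tray at (412,226). There is no blue tin. I'll square the tool and move above the check weight.

>>> servo_tool(targets=[[1,0,0,0,-1],[1,0,0,0,-1],[1,0,0,0,-1],[1,0,0,0,-1],[1,0,0,0,-0.42],[1,-1,0,0,0],[1,-1,0,0,0],[1,-1,0,0,0]])

```text
clock: 3.12
position: [408.8, 611.0, 237.1]
orientation: [[-1.0, -0.003, 0.0], [-0.003, 1.0, 0.001], [-0.0, 0.001, -1.0]]
force: [1.3, 0.1, 0.3]
opening: 87.9
grip_force: 0.0
```

>>> servo_tool(targets=[[1,-1,-0.5,0,0],[1,0,-1,0,0],[1,0,-1,0,0],[1,0,-1,0,0],[1,0,-1,0,0],[1,0,-1,0,0],[1,0,-1,0,0],[1,0,-1,0,0]])

```text
clock: 3.78
position: [445.4, 310.1, 236.8]
orientation: [[-1.0, -0.001, 0.0], [-0.001, 1.0, 0.0], [-0.0, 0.0, -1.0]]
force: [0.7, -0.0, 0.2]
opening: 87.5
grip_force: 0.0
```

>>> servo_tool(targets=[[1,0,-1,0,0],[1,0,-1,0,0],[1,0,-1,0,0],[1,0,-1,0,0],[1,0,-1,0,0],[1,0,-1,0,0],[1,0,-1,0,0],[1,0,-1,0,0]])

```text
clock: 4.45
position: [445.7, -9.8, 237.1]
orientation: [[-1.0, -0.001, 0.001], [-0.001, 1.0, 0.0], [-0.001, 0.0, -1.0]]
force: [1.5, 0.2, 0.1]
opening: 87.9
grip_force: 0.0
```

>>> servo_tool(targets=[[1,0,-1,0,0],[1,0,-0.8,0,0],[1,0,0,0,0],[1,0,0,0,0]])

```text
clock: 4.78
position: [446.0, -81.6, 236.9]
orientation: [[-1.0, 0.003, 0.001], [0.003, 1.0, 0.0], [-0.001, 0.0, -1.0]]
force: [1.2, 0.8, 0.1]
opening: 87.9
grip_force: 0.0
```

```bash
cat >> h.py <<'E'
def st():
    o=ctrl.get_obs();R=np.array(o["orientation"])
    print("t",round(o["clock"],2),"pos",np.round(o["position"],1),"xhead",round(np.degrees(np.arctan2(R[1,0],R[0,0])),2),"zt",np.round(R[:,2],3),"F",np.round(o["force"],1),"open",round(o["opening"],1),"grip",round(o["grip_force"],1),"j7",round(o["joints"][6],1));return np.array(o["position"])
def boxes(c,names):
    for q in names:
        d=nets.search_frame(c,q);print(q,[(round(float(x["score"]),2),np.round(x["rect"]).astype(int).tolist()) for x in d[:2]])
CW=np.r_[cyl(24,30),cyl(12,18,50)];TIN=cyl(27,50);PAN=cyl(70,3,61)
def rect(c,q,minscore=0.3):
    d=nets.search_frame(c,q)
    return np.array(d[0]["rect"]) if d and d[0]["score"]>minscore else None
E
python3 - <<'E'
from h import *
st();W=cap("wrist");cv2.imwrite("pics/w1.png",W["image"]);boxes("wrist",["check_weight","pad","pan","scanner","cradle","tray"])
T=cap("top");S=cap("scene")
o=[(W,rect("wrist","check_weight")),(S,rect("scene","check_weight"))];t=rect("top","check_weight")
if t is not None:o.append((T,t))
o=[a for a in o if a[1] is not None]
print(fitrect(o,CW,[447,-84,3]),fitrect(o[:1],CW,[447,-84],3))
E
```

```text
t 4.78 pos [446.  -81.6 236.9] xhead 179.82 zt [ 0.001  0.    -1.   ] F [1.2 0.8 0.1] open 87.9 grip 0.0 j7 94.5
check_weight [(0.85, [253, 157, 301, 210])]
pad [(0.68, [236, 143, 317, 220])]
pan [(0.82, [277, 342, 417, 391])]
scanner [(0.8, [405, 71, 504, 232])]
cradle [(0.63, [388, 144, 448, 217])]
tray [(0.56, [2, 162, 196, 306])]
(array([447.8, -79.4,  -2. ]), 3.97) (array([446.7, -79.6]), 0.52)
```

View pics/w1.png

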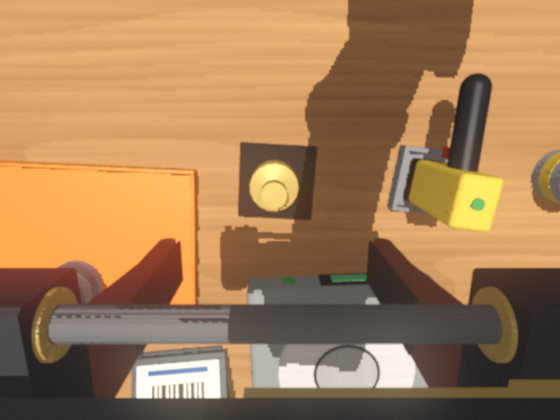

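The wrist view has the weight at (273,187) on its pad and the scanner at (450,180) in its cradle. I'll descend on the knob and grip.

>>> servo_tool(targets=[[1,0,0.05,1,0],[1,0,0,1,0],[0.6,0,0,1,0],[0.6,0,0,1,0],[0.6,0,0,0.5,0],[0.6,0,0,0,0]])

```text
clock: 5.88
position: [443.1, -77.7, 53.0]
orientation: [[-1.0, -0.001, -0.008], [-0.001, 1.0, -0.0], [0.008, -0.0, -1.0]]
force: [-0.3, 1.1, 0.2]
opening: 64.4
grip_force: 0.0
```

>>> servo_tool(targets=[[0,0,0,0,0],[0,0,0,0,0],[0,0,0,0,0],[0,0,0,0,0],[0,0,0,0,0],[0,0,0,0,0]], newtons=30)

```text
clock: 6.38
position: [447.0, -78.5, 57.7]
orientation: [[-1.0, -0.001, 0.003], [-0.001, 1.0, -0.001], [-0.003, -0.001, -1.0]]
force: [-0.5, -3.1, 2.5]
opening: 24.4
grip_force: 1.4
```

```bash
python3 - <<'E'
from h import *
st();S=cap("scene");T=cap("top")
bs=rect("scene","pan");bt=rect("top","pan");print(bs,bt)
boxes("scene",["check_weight"])
E
```

```text
t 6.38 pos [447.  -78.5  57.7] xhead -179.95 zt [ 0.003 -0.001 -1.   ] F [-0.5 -3.1  2.5] open 24.4 grip 1.4 j7 101.9
[264.4 216.6 324.1 263.1] [266.1 145.  322.5 200.9]
check_weight [(0.84, [207, 210, 230, 238])]
```

>>> servo_tool(targets=[[0,0,0,0,0],[0,0,0,0,0],[0,0,0,-0.5,0],[0,0,0,-1,0],[0,0,0,-1,0],[0,0,0,-1,0],[0,-0.67,0.75,-1,0],[0,-1,1,0,0]])

```text
clock: 7.3
position: [496.0, -28.7, 231.7]
orientation: [[-1.0, 0.005, 0.007], [0.005, 1.0, 0.001], [-0.007, 0.001, -1.0]]
force: [2.9, -0.8, -4.1]
opening: 23.1
grip_force: 30.0
```

>>> servo_tool(targets=[[0,-1,0,0,0],[0,-1,0,0,0],[0,-1,0,0,0],[0,0,0,0,0],[0,0,0,0,0],[0,0,0,0,0]])

```text
clock: 7.8
position: [613.6, -26.1, 224.3]
orientation: [[-1.0, -0.001, -0.004], [-0.001, 1.0, -0.0], [0.004, -0.0, -1.0]]
force: [-0.1, -0.2, -5.0]
opening: 23.1
grip_force: 30.0
```

```bash
python3 - <<'E'
from h import *
st();W=cap("wrist");cv2.imwrite("pics/w2.png",W["image"]);bw=rect("wrist","pan");print(bw)
S=cap("scene");bs=rect("scene","pan");T=cap("top");bt=rect("top","pan");print(bs,bt)
print(fitrect([(W,bw)],PAN,[634,-8],0),fitrect([(W,bw)],PAN,[634,-8,0]))
print(fitrect([(S,(264.7,215,324,260)),(T,(265,144.7,322,202))],PAN,[634,-8,0]))
# ellipse fit of pan circle edge in wrist
m=mbox("wrist","pan");
cv2.imwrite("pics/w2m.png",m[0].astype(np.uint8)*255)
c=max(cv2.findContours(m[0].astype(np.uint8),0,1)[0],key=cv2.contourArea)
e=cv2.fitEllipse(c);print(e,atz(W,*e[0],64))
E
```

```text
t 7.8 pos [613.6 -26.1 224.3] xhead -179.93 zt [-0.004 -0.    -1.   ] F [-0.1 -0.2 -5. ] open 23.1 grip 30.0 j7 92.8
[212.9 138.7 375.7 271.7]
[266.2 213.2 327.1 261.1] [266.4 153.8 284.8 197.3]
(array([634.3,  -9.5]), 10.05) (array([634.4,  -9.3,  -4. ]), 9.21)
(array([635.3,  -9. ,  -3.8]), 1.04)
((297.0684509277344, 204.07916259765625), (129.8318328857422, 160.39312744140625), 94.31147003173828) [621.55138192  -7.27987255  64.        ]
```

View pics/w2.png

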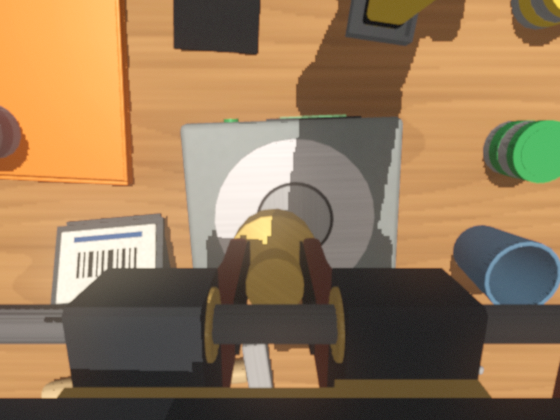

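```bash
python3 - <<'E'
from h import *
from scipy.optimize import least_squares
W=cap("wrist");g=W["image"].astype(int)
p=proj(W,np.array([[634,-9,64]]));print(p)
# outer edge + ring points chosen by eye
print(atz(W,295,139,64)+[70,0,0],atz(W,215,215,64)+[0,70,0],atz(W,375,215,64)-[0,70,0],atz(W,295,183,64)+[34,0,0])
print(atz(W,275.5-0,282,150)) # knob rough
# fit from blue/gray threshold edge: bright pan in lit part
hsv=cv2.cvtColor(W["image"],cv2.COLOR_BGR2HSV);ed=cv2.Canny(W["image"],60,150)
def f(x):
    a=np.linspace(np.pi*0.55,np.pi*1.45,60)
    return proj(W,np.c_[x[0]+70*np.cos(a),x[1]+70*np.sin(a),0*a+64])
dt=cv2.distanceTransform(255-ed,cv2.DIST_L2,5)
best=min(((np.minimum(dt[np.clip(q[:,1].round().astype(int),0,419),np.clip(q[:,0].round().astype(int),0,559)],6).mean(),x,y) for x in np.arange(622,646,1) for y in np.arange(-20,4,1) for q in [f((x,y))]))
print(best)
E
```

```text
[[294.78570353 215.22533951]]
[638.04285041  -9.82536685  64.        ] [633.88903988  -9.11670999  64.        ] [633.69993293  -8.49004046  64.        ] [639.28437279  -9.25297176  64.        ]
[656.67537164 -26.23325825 150.        ]
(np.float32(0.21666667), np.int64(636), np.int64(-10))
```

>>> servo_tool(targets=[[0,-0.55,0.42,0,0],[0,0,0,1,0],[0,0,0,1,0],[0,0,0,0.4,0],[0,0,0,0,0],[0,0,0,0,0]])

```text
clock: 8.7
position: [636.8, -9.5, 129.7]
orientation: [[-1.0, -0.001, -0.001], [-0.001, 1.0, -0.0], [0.001, -0.0, -1.0]]
force: [1.1, 0.4, -3.5]
opening: 23.3
grip_force: 30.0
```

>>> servo_tool(targets=[[0,0,0,0.15,0],[0,0,0,0.1,0],[0,0,0,0,0]])

```text
clock: 8.95
position: [637.6, -9.4, 120.7]
orientation: [[-1.0, -0.001, 0.001], [-0.001, 1.0, 0.0], [-0.001, 0.0, -1.0]]
force: [-0.5, -0.2, -4.4]
opening: 23.2
grip_force: 30.0
```

>>> servo_tool(targets=[[0,0,0,0.08,0],[0,0,0,0,0]])

```text
clock: 9.12
position: [637.7, -9.4, 117.4]
orientation: [[-1.0, -0.001, 0.002], [-0.001, 1.0, 0.0], [-0.002, 0.0, -1.0]]
force: [0.9, -0.3, -3.4]
opening: 23.2
grip_force: 30.0
```

>>> servo_tool(targets=[[0,0,0,0.06,0],[0,0,0,0,0]])

```text
clock: 9.28
position: [637.8, -9.4, 114.9]
orientation: [[-1.0, -0.001, 0.002], [-0.001, 1.0, 0.0], [-0.002, 0.0, -1.0]]
force: [0.9, 0.0, -0.4]
opening: 23.2
grip_force: 30.0
```

>>> servo_tool(targets=[[0,0,0,0.05,0],[0,0,0,0,0],[0.6,0,0,0,0],[0.6,0,0,0,0],[0.6,0,0,0,0],[0.6,0,0,-0.5,0],[0.6,0,0,-0.5,0],[0.6,0,0,0,0]])

```text
clock: 9.95
position: [639.3, -9.7, 156.1]
orientation: [[-1.0, -0.001, 0.005], [-0.001, 1.0, 0.0], [-0.005, 0.0, -1.0]]
force: [0.3, -0.2, -0.5]
opening: 52.5
grip_force: 0.0
```

>>> servo_tool(targets=[[0.6,0,0,0,0],[0.6,0,0,0,0],[0.6,0,0,0,0],[0.6,0,0,0,0],[0.6,0,0,0,0],[0.6,0,0,0,0],[0.6,0,0,0,0],[0.6,0,0,0,0]])

```text
clock: 10.62
position: [637.1, -9.4, 152.2]
orientation: [[-1.0, -0.001, -0.0], [-0.001, 1.0, -0.0], [0.0, -0.0, -1.0]]
force: [0.5, -0.9, 0.4]
opening: 52.8
grip_force: 0.0
```

>>> servo_tool(targets=[[0.6,0,0,0,0],[0.6,0,0,0,0],[0.6,0,0,0,0],[0.6,0,0,0,0],[0.6,0,0,0,0],[0.6,0,0,0,0],[0.6,0,0,0,0],[0.6,0,0,0,0]])

```text
clock: 11.28
position: [637.1, -9.4, 152.4]
orientation: [[-1.0, -0.001, -0.0], [-0.001, 1.0, 0.0], [0.0, 0.0, -1.0]]
force: [-0.1, 0.3, -0.5]
opening: 52.5
grip_force: 0.0
```

```bash
python3 - <<'E'
from h import *
st();W=cap("wrist");cv2.imwrite("pics/w3.png",W["image"]);S=cap("scene");b=rect("scene","check_weight");print(b)
print(fitrect([(S,b)],CW,[636,-9],58))
b=rect("wrist","check_weight");print(b)
E
```

```text
t 11.28 pos [637.1  -9.4 152.4] xhead -179.93 zt [-0.  0. -1.] F [-0.1  0.3 -0.5] open 52.5 grip 0.0 j7 92.7
[288.2 214.5 313.4 243.6]
(array([648.5,  -2.4]), 1.89)
[235.9 194.5 315.  289.8]
```

View pics/w3.png

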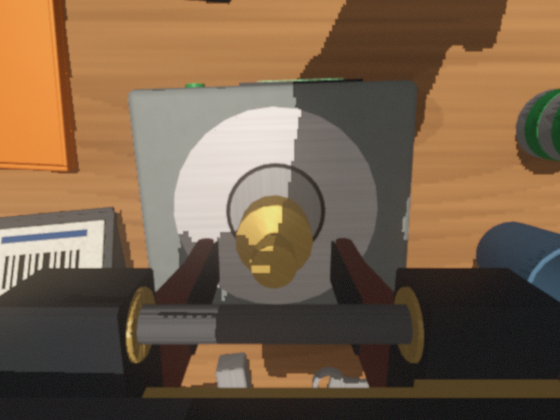

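```bash
python3 - <<'E'
from h import *
W=cap("wrist");z=58
for x in (632,636,640):
    print(x,proj(W,np.array([[x-34,-9.5,z],[x-70,-9.5,z],[x,-43.5,z],[x,24.5,z]])).round(0).tolist())
for x in (630,636,642,648):
    q=proj(W,cyl(24,30,0)+[x,-9.5,z]);print(x,q.min(0).round(),q.max(0).round(), proj(W,cyl(12,1,67)+[x,-9.5,z]).mean(0).round())
E
```

```text
632 [[276.0, 157.0], [276.0, 100.0], [226.0, 207.0], [325.0, 207.0]]
636 [[276.0, 163.0], [276.0, 107.0], [226.0, 212.0], [325.0, 213.0]]
640 [[276.0, 169.0], [276.0, 113.0], [226.0, 218.0], [325.0, 218.0]]
630 [236. 169.] [316. 253.] [276. 235.]
636 [236. 178.] [315. 262.] [276. 246.]
642 [236. 187.] [315. 271.] [276. 258.]
648 [236. 195.] [315. 280.] [276. 268.]
```

```bash
python3 - <<'E'
from h import *
W=cap("wrist")
# pose of w2: tcp 613.6,-26.1,224.3; shift current camera by the difference
W["p"]=W["p"]+np.array([613.6-637.1,-26.1+9.4,224.3-152.4])
c=np.array([613.6,-26.1,224.3-54])
print("knobtop",proj(W,cyl(12,0,68)[::2]+c).min(0),proj(W,cyl(12,0,68)[::2]+c).max(0))
print("body",proj(W,cyl(24,30)+c).min(0),proj(W,cyl(24,30)+c).max(0))
E
```

```text
knobtop [246.57776839 256.53240155] [306.72100222 311.8025269 ]
body [228.11301649 191.58514172] [324.17704584 294.53363267]
```

The weight stands about 11 mm forward of the pan centre because it tilted in the knob grip. I'll regrip it by the body and recentre it.

>>> servo_tool(targets=[[1,-0.25,0,0,0],[1,0,0,0,0],[1,0,0,0.7,0],[1,0,0,0.7,0],[1,0,0,0.4,0],[1,0,0,0.1,0],[1,0,0,0,0],[1,0,0,0,0]])

```text
clock: 12.25
position: [647.6, -9.5, 77.2]
orientation: [[-1.0, -0.001, 0.001], [-0.001, 1.0, -0.0], [-0.001, -0.0, -1.0]]
force: [-0.2, -0.3, -0.3]
opening: 87.6
grip_force: 0.0
```

>>> servo_tool(targets=[[0.4,0,0,0,0],[0.4,0,0,0,0],[0.4,0,0,0,0],[0.4,0,0,0,0],[0.4,0,0,0,0],[0.4,0,0,0,0]], newtons=45)

```text
clock: 12.75
position: [647.3, -9.4, 76.7]
orientation: [[-1.0, -0.001, 0.0], [-0.001, 1.0, 0.0], [-0.0, 0.0, -1.0]]
force: [-0.3, 0.8, -1.5]
opening: 51.5
grip_force: 0.0
```

>>> servo_tool(targets=[[0,0,0,0,0],[0,0,0,0,0],[0,0,0,0,0],[0,0,0,0,0],[0,0,0,-0.2,0],[0,0,0,-0.3,0],[0,0,0,0,0]])

```text
clock: 13.33
position: [648.1, -9.5, 98.6]
orientation: [[-1.0, -0.001, 0.002], [-0.001, 1.0, 0.0], [-0.002, 0.0, -1.0]]
force: [0.6, -0.3, -4.2]
opening: 46.9
grip_force: 45.0
```

>>> servo_tool(targets=[[0,0.13,0,0,0],[0,0.14,0,0,0],[0,0,0,0,0],[0,0,0,0.2,0],[0,0,0,0.1,0],[0,0,0,0.1,0],[0,0,0,0,0]])

```text
clock: 13.92
position: [635.8, -9.3, 79.2]
orientation: [[-1.0, -0.001, -0.002], [-0.001, 1.0, -0.0], [0.002, -0.0, -1.0]]
force: [-1.5, 0.4, -2.0]
opening: 47.3
grip_force: 45.0
```

>>> servo_tool(targets=[[0,0,0,0.05,0],[0,0,0,0,0],[0.9,0,0,0,0],[0.9,0,0,0,0],[0.9,0,0,0,0],[0.9,0,0,0,0],[0.9,0,0,-0.5,0],[0.9,0,0,-0.9,0]])

```text
clock: 14.58
position: [633.7, -9.3, 131.5]
orientation: [[-1.0, -0.002, -0.007], [-0.001, 1.0, -0.001], [0.007, -0.001, -1.0]]
force: [-0.0, 0.7, -1.1]
opening: 78.4
grip_force: 0.0
```

>>> servo_tool(targets=[[0.9,0,0,-0.5,0],[0.9,0,0,0,0],[0.9,0,0,0,0],[0.9,0,0,0,0],[0.9,0,0,0,0],[0.9,0,0,0,0],[0.9,0,0,0,0],[0.9,0,0,0,0]])

```text
clock: 15.25
position: [636.0, -9.5, 153.7]
orientation: [[-1.0, -0.001, -0.001], [-0.001, 1.0, -0.0], [0.001, -0.0, -1.0]]
force: [-0.2, 0.9, -0.5]
opening: 78.8
grip_force: 0.0
```

>>> servo_tool(targets=[[0.9,0,0,0,0],[0.9,0,0,0,0],[0.9,0,0,0,0],[0.9,0,0,0,0],[0.9,0,0,0,0],[0.9,0,0,0,0],[0.9,0,0,0,0],[0.9,0,0,0,0]])

```text
clock: 15.92
position: [636.3, -9.4, 154.5]
orientation: [[-1.0, -0.001, 0.0], [-0.001, 1.0, 0.0], [-0.0, 0.0, -1.0]]
force: [0.9, 0.2, -0.3]
opening: 78.8
grip_force: 0.0
```

```bash
cat >> h.py <<'E'
def onpan(q,pts,z=58,c=(636,-9)):
    W=cap("wrist");b=rect("wrist",q);print("wrist",b,fitrect([(W,b)],pts,[*c],z) if b is not None else "")
    S=cap("scene");s=rect("scene",q);print("scene",s,fitrect([(S,s)],pts,[*c],z) if s is not None else "")
    return W
E
python3 - <<'E'
from h import *
st();W=onpan("check_weight",CW);b=rect("wrist","check_weight")
for x in (632,636,640):
    q=proj(W,cyl(24,30,0)+[x,-9.5,58]);print(x,q.min(0).round(),q.max(0).round())
cv2.imwrite("pics/w4.png",W["image"])
E
```

```text
t 15.92 pos [636.3  -9.4 154.5] xhead -179.93 zt [ 0.  0. -1.] F [ 0.9  0.2 -0.3] open 78.8 grip 0.0 j7 92.7
wrist [237.7 178.  315.9 267.8] (array([635.5,  -8.8]), 0.17)
scene [284.5 213.2 308.1 245.8] (array([641.8, -10.5]), 0.74)
632 [236. 173.] [315. 256.]
636 [236. 179.] [315. 262.]
640 [237. 184.] [315. 268.]
```

View pics/w4.png

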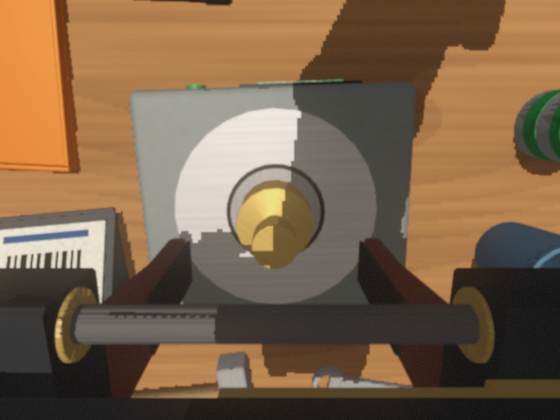

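The weight (275,215) is now centred in the ring. I'll take it back to its pad.

>>> servo_tool(targets=[[1,0,0,0.7,0],[1,0,0,0.7,0],[1,0,0,0.4,0],[1,0,0,0.15,0],[1,0,0,0,0],[0.3,0,0,0,0],[0.3,0,0,0,0],[0,0,0,0,0]])

```text
clock: 16.83
position: [637.4, -9.5, 77.9]
orientation: [[-1.0, -0.001, 0.002], [-0.001, 1.0, 0.0], [-0.002, 0.0, -1.0]]
force: [1.4, 0.8, -0.0]
opening: 71.2
grip_force: 0.0
```

>>> servo_tool(targets=[[0,0,0,0,0],[0,0,0,0,0],[0,0,0,0,0],[0,0,0,0,0],[0,0,0,0,0],[0,0,0,0,0],[0,0,0,-0.3,0],[0,0,0,-0.6,0]])

```text
clock: 17.5
position: [633.1, -9.3, 109.7]
orientation: [[-1.0, -0.001, -0.008], [-0.001, 1.0, -0.001], [0.008, -0.001, -1.0]]
force: [-0.2, 0.0, -4.9]
opening: 47.2
grip_force: 45.0
```

>>> servo_tool(targets=[[0,0,0,-0.6,0],[0,0.4,-0.1,0,0],[0,0.7,-0.3,0,0],[0,0.7,-0.3,0,0],[0,0.7,-0.3,0,0],[0,0.7,-0.3,0,0],[0,0.7,-0.3,0,0],[0,0.6,-0.16,0,0]])

```text
clock: 18.17
position: [453.4, -81.5, 136.4]
orientation: [[-1.0, 0.001, -0.002], [0.001, 1.0, -0.0], [0.002, -0.0, -1.0]]
force: [0.4, -0.3, -4.6]
opening: 47.2
grip_force: 45.0
```

>>> servo_tool(targets=[[0,0.23,0,0,0],[0,0,0,0,0],[0,0,0,0.5,0],[0,0,0,0.5,0],[0,0,0,0.5,0],[0,0,0,0.4,0],[0,0,0,0,0],[0,0,0,0,0]])

```text
clock: 18.83
position: [447.7, -79.7, 60.2]
orientation: [[-1.0, -0.002, -0.001], [-0.002, 1.0, 0.0], [0.001, 0.0, -1.0]]
force: [-0.0, -0.2, -5.1]
opening: 47.2
grip_force: 45.0
```

```bash
python3 - <<'E'
from h import *
st();W=cap("wrist");b=rect("wrist","pad");print(b)
S=cap("scene");print(rect("scene","pad"),rect("scene","check_weight"));T=cap("top");print(rect("top","pad"),rect("top","check_weight"))
cv2.imwrite("pics/c5.png",np.hstack([W["image"][:, :],cv2.resize(S["image"][180:280,160:260],(420,420))]))
E
```

```text
t 18.83 pos [447.7 -79.7  60.2] xhead -179.89 zt [-0.001  0.    -1.   ] F [-0.  -0.2 -5.1] open 47.2 grip 45.0 j7 102.1
[208.3 160.9 349.8 243.7]
[194.8 220.5 241.4 248.3] [210.7 197.9 228.  226.2]
None None
```

>>> servo_tool(targets=[[0,0,0,0.5,0],[0,0,0,0.3,0],[0,0,0,0.1,0],[0,0,0,0,0],[0,0,0,0,0]])

```text
clock: 19.65
position: [447.3, -80.1, 24.7]
orientation: [[-1.0, -0.001, -0.0], [-0.001, 1.0, 0.0], [0.0, 0.0, -1.0]]
force: [-0.1, -0.8, -3.6]
opening: 47.0
grip_force: 45.0
```

>>> servo_tool(targets=[[0,0,0,0.05,0],[0,0,0,0,0],[0,0,0,0,0]])

```text
clock: 19.9
position: [447.6, -80.1, 22.9]
orientation: [[-1.0, -0.001, 0.001], [-0.001, 1.0, 0.0], [-0.001, 0.0, -1.0]]
force: [0.2, 0.2, -4.9]
opening: 47.1
grip_force: 45.0
```

Now about 1 mm above the pad. I'll lower, release, rise and move over to the red tin.

>>> servo_tool(targets=[[0,0,0,0.04,0],[0,0,0,0,0],[0.95,0,0,0,0],[0.95,0,0,0,0],[0.95,0,0,0,0],[0.95,0,0,0,0],[1,0,0,-0.5,0],[1,0,0,-1,0]])

```text
clock: 20.57
position: [444.6, -79.8, 78.6]
orientation: [[-1.0, -0.002, -0.008], [-0.002, 1.0, -0.0], [0.008, -0.0, -1.0]]
force: [-0.2, -0.2, 0.5]
opening: 83.3
grip_force: 0.0
```

>>> servo_tool(targets=[[1,0,0,-1,0],[1,0,0,-1,0],[1,0,0,-1,0],[1,0,0,-0.8,0],[1,0,0,0,0],[1,0,0,0,0]])

```text
clock: 21.07
position: [448.4, -80.0, 234.5]
orientation: [[-1.0, -0.001, 0.005], [-0.001, 1.0, 0.001], [-0.005, 0.001, -1.0]]
force: [-0.3, 0.2, -0.6]
opening: 87.9
grip_force: 0.0
```

```bash
python3 - <<'E'
from h import *
st();W=cap("wrist");b=rect("wrist","pad");c=rect("wrist","check_weight");print(b,c,fitrect([(W,c)],CW,[447,-80],3))
P=np.array([[x,y,3] for x in (-40,40) for y in (-40,40)],float);print(fitrect([(W,b)],P,[447,-80],0))
T=cap("top");S=cap("scene")
for q in ["tin_red","tin_yellow","tin_green"]:
    a,s=rect("top",q),rect("scene",q)
    if a is not None: print(q,a,fitrect([(T,a)],TIN,[460,300],0))
    if s is not None: print(q,s,fitrect([(S,s)],TIN,[460,300],0))
E
```

```text
t 21.07 pos [448.4 -80.  234.5] xhead -179.92 zt [ 0.005  0.001 -1.   ] F [-0.3  0.2 -0.6] open 87.9 grip 0.0 j7 95.0
[236.4 138.3 317.2 217.2] [251.1 153.7 300.  209.3] (array([447.6, -79.5]), 1.2)
(array([447.5, -78.2]), 1.46)
tin_red [139.6 236.5 169.7 257.5] (array([461.9, 317.1]), 1.29)
tin_red [310.8 143.7 330.5 166.9] (array([456. , 331.4]), 0.35)
tin_yellow [185.9 245.9 208.8 267.3] (array([440.2, 215. ]), 1.22)
tin_yellow [283.3 156.2 301.2 184. ] (array([440. , 217.2]), 1.02)
tin_green [191.7 185.9 210.7 210.5] (array([579.2, 207.2]), 2.27)
tin_green [317.3 178.9 341.7 208.2] (array([583.2, 202.9]), 1.25)
```

>>> servo_tool(targets=[[1,-0.2,0.9,0,0],[1,-0.15,0.95,0,0],[1,0,1,0,0],[1,0,1,0,0],[1,0,1,0,0],[1,0,1,0,0],[1,0,1,0,0],[1,0,1,0,0]])

```text
clock: 22.28
position: [460.5, 235.9, 232.8]
orientation: [[-1.0, -0.001, 0.0], [-0.001, 1.0, 0.0], [-0.0, 0.0, -1.0]]
force: [0.3, -0.6, 0.3]
opening: 87.7
grip_force: 0.0
```

>>> servo_tool(targets=[[1,0,1,0,0],[1,0,1,0,0],[1,0,0.12,0,0],[1,0,0,0,0],[1,0,0,0,0],[1,0,0,0,0]])

```text
clock: 22.78
position: [461.2, 316.7, 232.6]
orientation: [[-1.0, 0.001, -0.0], [0.001, 1.0, -0.001], [0.0, -0.001, -1.0]]
force: [0.2, 0.3, 0.2]
opening: 88.1
grip_force: 0.0
```

```bash
cat >> h.py <<'E'
def tinw(q,c):
    p=st();W=cap("wrist");b=rect("wrist",q);print(q,b)
    if b is not None:
        x,e=fitrect([(W,b)],TIN,[*c],0);print(x,e,"units dx(tool),dy:",np.round([-(x[0]-p[0])/40,(x[1]-p[1])/40],2))
    return W
E
python3 - <<'E'
from h import *
W=tinw("tin_red",(461,319));cv2.imwrite("pics/w5.png",W["image"])
E
```

```text
t 22.78 pos [461.2 316.7 232.6] xhead 179.93 zt [-0.    -0.001 -1.   ] F [0.2 0.3 0.2] open 88.1 grip 0.0 j7 49.8
tin_red [250.3 158.3 307.1 218.7]
[463.8 319.7] 1.26 units dx(tool),dy: [-0.07  0.07]
```

>>> servo_tool(targets=[[1,-0.06,0.07,0,0],[1,0,0,1,0],[1,0,0,1,0],[1,0,0,1,0],[1,0,0,1,0],[1,0,0,0.8,0],[1,0,0,0.25,0],[1,0,0,0,0]])

```text
clock: 23.55
position: [462.0, 320.0, 28.6]
orientation: [[-1.0, -0.001, -0.004], [-0.001, 1.0, -0.003], [0.004, -0.003, -1.0]]
force: [0.3, -0.4, 0.7]
opening: 87.8
grip_force: 0.0
```

>>> servo_tool(targets=[[0.5,0,0,0,0],[0.5,0,0,0,0],[0,0,0,0,0],[0,0,0,0,0],[0,0,0,0,0],[0,0,0,0,0],[0,0,0,0,0],[0,0,0,0,0]])

```text
clock: 24.22
position: [463.7, 321.3, 31.8]
orientation: [[-1.0, -0.001, 0.001], [-0.001, 1.0, 0.0], [-0.001, 0.0, -1.0]]
force: [-0.8, -3.2, 7.4]
opening: 53.2
grip_force: 45.0
```

>>> servo_tool(targets=[[0,0,0,0,0],[0,0,0,-0.3,0],[0,0,0,-0.7,0],[0,0,0,-0.9,0],[0,0,0,-0.7,0],[0,0,0,-0.3,0],[0,-0.2,-0.35,0,0],[0,-0.39,-0.75,0,0]])

```text
clock: 24.88
position: [484.8, 282.5, 147.7]
orientation: [[-1.0, -0.009, 0.0], [-0.009, 1.0, 0.004], [-0.0, 0.004, -1.0]]
force: [0.5, 0.4, -5.2]
opening: 53.8
grip_force: 45.0
```

>>> servo_tool(targets=[[0,-0.39,-0.75,0,0],[0,-0.39,-0.75,0,0],[0,-0.39,-0.75,0,0],[0,-0.39,-0.75,0,0],[0,-0.39,-0.75,0,0],[0,-0.39,-0.75,0,0],[0,-0.39,-0.75,0,0],[0,-0.39,-0.75,0,0]])

```text
clock: 25.55
position: [611.5, 36.3, 145.9]
orientation: [[-1.0, -0.001, -0.002], [-0.001, 1.0, -0.0], [0.002, -0.0, -1.0]]
force: [1.0, 0.6, -3.3]
opening: 53.6
grip_force: 45.0
```

>>> servo_tool(targets=[[0,-0.39,-0.75,0,0],[0,-0.2,-0.42,0,0],[0,0,0,0,0],[0,0,0,0,0],[0,0,0,0,0]])

```text
clock: 25.97
position: [634.5, -7.7, 145.9]
orientation: [[-1.0, -0.002, -0.002], [-0.002, 1.0, 0.001], [0.002, 0.001, -1.0]]
force: [-0.3, 0.8, -3.7]
opening: 53.5
grip_force: 45.0
```

```bash
python3 - <<'E'
from h import *
p=st();W=cap("wrist");b=rect("wrist","tin_red");print(b,fitrect([(W,b)],TIN,[636,-9],p[2]-31),W["p"]-p)
E
```

```text
t 25.97 pos [634.5  -7.7 145.9] xhead -179.87 zt [-0.002  0.001 -1.   ] F [-0.3  0.8 -3.7] open 53.5 grip 45.0 j7 88.9
[204.1 192.6 345.7 350.3] (array([633.6,  -8.4]), 0.65) [-65.05371092  -1.29285812 148.35386648]
```

>>> servo_tool(targets=[[0,-0.04,-0.03,0.5,0],[0,0,0,0.5,0],[0,0,0,0.15,0],[0,0,0,0,0]])

```text
clock: 26.4
position: [635.3, -8.9, 98.9]
orientation: [[-1.0, -0.003, -0.004], [-0.003, 1.0, 0.0], [0.004, 0.0, -1.0]]
force: [-0.2, -0.2, -3.6]
opening: 53.5
grip_force: 45.0
```

>>> servo_tool(targets=[[0,0,0,0.08,0],[0,0,0,0,0],[0,0,0,0,0]])

```text
clock: 26.65
position: [637.7, -10.0, 98.6]
orientation: [[-1.0, -0.001, 0.001], [-0.001, 1.0, 0.0], [-0.001, 0.0, -1.0]]
force: [0.4, -0.7, -4.4]
opening: 53.9
grip_force: 45.0
```

>>> servo_tool(targets=[[0,0,0,0.06,0],[0,0,0,0,0],[0,0,0,0,0]])

```text
clock: 26.9
position: [637.3, -10.2, 95.6]
orientation: [[-1.0, -0.001, 0.001], [-0.001, 1.0, 0.0], [-0.001, 0.0, -1.0]]
force: [-0.3, 0.6, -3.6]
opening: 53.5
grip_force: 45.0
```

>>> servo_tool(targets=[[0,0,0,0.05,0],[0,0,0,0.04,0],[0,0,0,0,0],[0.9,0,0,0,0],[0.9,0,0,0,0],[0.9,0,0,0,0],[0.9,0,0,0,0],[0.9,0,0,-0.5,0]])

```text
clock: 27.57
position: [634.7, -10.1, 108.6]
orientation: [[-1.0, -0.001, -0.006], [-0.001, 1.0, -0.0], [0.006, -0.0, -1.0]]
force: [-0.5, 0.4, -0.4]
opening: 78.8
grip_force: 0.0
```

>>> servo_tool(targets=[[0.9,0,0,-0.9,0],[0.9,0,0,-0.4,0],[0.9,0,0,0,0],[0.9,0,0,0,0],[0.9,0,0,0,0],[0.9,0,0,0,0],[0.9,0,0,0,0],[0.9,0,0,0,0]])

```text
clock: 28.23
position: [636.6, -10.2, 162.5]
orientation: [[-1.0, -0.001, -0.002], [-0.001, 1.0, -0.0], [0.002, -0.0, -1.0]]
force: [0.6, -0.9, -0.4]
opening: 79.1
grip_force: 0.0
```

>>> servo_tool(targets=[[0.9,0,0,0,0],[0.9,0,0,0,0],[0.9,0,0,0,0],[0.9,0,0,0,0],[0.9,0,0,0,0],[0.9,0,0,0,0],[0.9,0,0,0,0],[0.9,0,0,0,0]])

```text
clock: 28.9
position: [637.2, -10.2, 163.7]
orientation: [[-1.0, -0.001, 0.0], [-0.001, 1.0, 0.0], [-0.0, 0.0, -1.0]]
force: [0.3, -0.0, -0.5]
opening: 78.9
grip_force: 0.0
```

```bash
python3 - <<'E'
from h import *
st();W=onpan("tin_red",TIN,59.5)
E
```

```text
t 28.9 pos [637.2 -10.2 163.7] xhead -179.93 zt [ 0.  0. -1.] F [ 0.3 -0.  -0.5] open 78.9 grip 0.0 j7 88.9
wrist [227.8 174.7 322.1 274.4] (array([637.3, -10.7]), 1.05)
scene [283.4 212.8 307.4 243.3] (array([635.1,  -6.6]), 0.76)
```

>>> servo_tool(targets=[[1,0,0,0.7,0],[1,0,0,0.7,0],[1,0,0,0.4,0],[1,0,0,0,0],[1,0,0,0,0],[0.3,0,0,0,0],[0.3,0,0,0,0],[0,0,0,0,0]])

```text
clock: 29.77
position: [638.1, -10.2, 93.1]
orientation: [[-1.0, -0.001, 0.002], [-0.001, 1.0, 0.0], [-0.002, 0.0, -1.0]]
force: [0.2, -1.5, -0.4]
opening: 71.5
grip_force: 0.0
```

>>> servo_tool(targets=[[0,0,0,0,0],[0,0,0,0,0],[0,0,0,0,0],[0,0,0,0,0],[0,0,0,-0.3,0],[0,0,0,-0.6,0],[0,0,0,-0.4,0],[0,0.25,-0.35,0,0]])

```text
clock: 30.43
position: [630.6, -20.5, 147.4]
orientation: [[-1.0, -0.006, 0.007], [-0.006, 1.0, 0.003], [-0.007, 0.003, -1.0]]
force: [1.2, 1.4, -3.7]
opening: 53.4
grip_force: 45.0
```

>>> servo_tool(targets=[[0,0.55,-0.75,0,0],[0,0.55,-0.75,0,0],[0,0.55,-0.75,0,0],[0,0.55,-0.75,0,0],[0,0.55,-0.75,0,0],[0,0.55,-0.75,0,0],[0,0.38,-0.52,0,0],[0,0,0,0,0]])

```text
clock: 31.1
position: [474.3, -231.4, 143.4]
orientation: [[-1.0, 0.008, -0.004], [0.008, 1.0, -0.002], [0.004, -0.002, -1.0]]
force: [-0.1, -0.6, -4.5]
opening: 53.7
grip_force: 45.0
```

>>> servo_tool(targets=[[0,0,0,0.6,0],[0,0,0,0.8,0],[0,0,0,0.6,0],[0,0,0,0.3,0],[0,0,0,0,0],[0,0,0,0,0],[0,0,0,0,0]])

```text
clock: 31.68
position: [481.1, -225.6, 52.8]
orientation: [[-1.0, -0.001, 0.002], [-0.001, 1.0, -0.001], [-0.002, -0.001, -1.0]]
force: [-0.1, 0.3, -2.7]
opening: 53.0
grip_force: 45.0
```

```bash
python3 - <<'E'
from h import *
st();W=cap("wrist");S=cap("scene");boxes("wrist",["tray","tin_grey","tin_red"]);boxes("scene",["tray","tin_grey","tin_red"])
cv2.imwrite("pics/w6.png",np.hstack([W["image"],S["image"][200:400,40:320].repeat(2,0).repeat(2,1)[:400].copy().astype(np.uint8) if 0 else cv2.resize(S["image"][200:400,40:320],(560,420))])[:, ::1])
im=cv2.imread("pics/w6.png");cv2.imwrite("pics/w6.png",cv2.resize(im,(800,300)))
E
```

```text
t 31.68 pos [ 481.1 -225.6   52.8] xhead -179.94 zt [ 0.002 -0.001 -1.   ] F [-0.1  0.3 -2.7] open 53.0 grip 45.0 j7 114.8
tray [(0.92, [0, 130, 395, 390])]
tin_grey [(0.57, [180, 357, 194, 388])]
tin_red [(0.68, [206, 192, 344, 346])]
tray [(0.91, [92, 251, 240, 371])]
tin_grey [(0.82, [158, 290, 190, 326])]
tin_red [(0.7, [320, 179, 338, 205]), (0.69, [167, 243, 191, 276])]
```

View pics/w6.png

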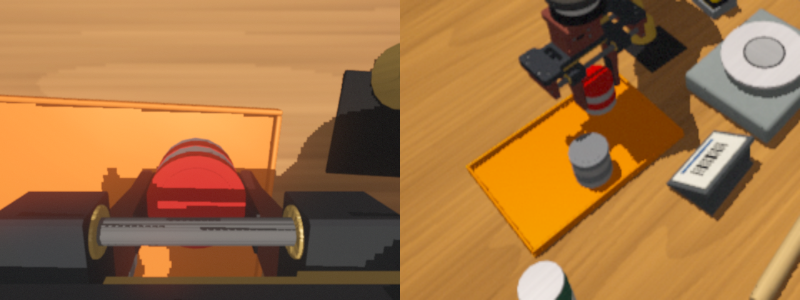

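The red tin (198,180 in the left half) hangs inside the tray walls, clear of grey. I'll lower it.

>>> servo_tool(targets=[[0,0,0,0.3,0],[0,0,0,0.08,0],[0,0,0,0,0],[0,0,0,0,0]])

```text
clock: 32.42
position: [480.5, -225.4, 36.6]
orientation: [[-1.0, -0.001, 0.0], [-0.001, 1.0, -0.0], [-0.0, -0.0, -1.0]]
force: [-2.1, 1.1, 7.5]
opening: 53.1
grip_force: 45.0
```

>>> servo_tool(targets=[[0,0,0,0.04,0],[0,0,0,0,0]])

```text
clock: 32.58
position: [480.6, -225.4, 36.5]
orientation: [[-1.0, -0.001, 0.001], [-0.001, 1.0, 0.0], [-0.001, 0.0, -1.0]]
force: [-7.8, 4.1, 24.9]
opening: 53.3
grip_force: 45.0
```

>>> servo_tool(targets=[[0,0,0,-0.06,0],[0.75,0,0,0,0],[0.75,0,0,0,0],[0.75,0,0,0,0],[0.75,0,0,-0.5,0],[0.75,0,0,-1,0],[1,0,0,-1,0],[1,0,0,-1,0]])

```text
clock: 33.25
position: [479.6, -225.1, 178.2]
orientation: [[-1.0, -0.001, -0.002], [-0.001, 1.0, 0.0], [0.002, 0.0, -1.0]]
force: [1.0, 0.6, 0.2]
opening: 75.8
grip_force: 0.0
```

>>> servo_tool(targets=[[1,0,0,-1,0],[1,0,0,-0.4,0],[1,0.1,1,0,0],[1,0.1,1,0,0],[1,0.1,1,0,0],[1,0.1,1,0,0],[1,0.1,1,0,0],[1,0.1,1,0,0]])

```text
clock: 33.92
position: [455.3, 16.5, 233.1]
orientation: [[-1.0, -0.001, 0.0], [-0.001, 1.0, 0.0], [-0.0, 0.0, -1.0]]
force: [0.7, 0.5, 0.3]
opening: 87.8
grip_force: 0.0
```

>>> servo_tool(targets=[[1,0.1,1,0,0],[1,0.1,1,0,0],[1,0.1,1,0,0],[1,0.1,1,0,0],[1,0.07,1,0,0],[1,0,0,0,0],[1,0,0,0,0],[1,0,0,0,0]])

```text
clock: 34.58
position: [436.8, 214.0, 232.7]
orientation: [[-1.0, -0.001, -0.001], [-0.001, 1.0, -0.001], [0.001, -0.001, -1.0]]
force: [0.0, -0.2, 0.2]
opening: 87.8
grip_force: 0.0
```

```bash
python3 - <<'E'
from h import *
W=tinw("tin_yellow",(438,214))
S=cap("scene");boxes("scene",["tin_red","tin_grey","tin_yellow","tin_green"])
E
```

```text
t 34.58 pos [436.8 214.  232.7] xhead -179.94 zt [-0.001 -0.001 -1.   ] F [ 0.  -0.2  0.2] open 87.8 grip 0.0 j7 54.8
tin_yellow [247.  160.  307.9 225.1]
[443.5 215.9] 1.02 units dx(tool),dy: [-0.17  0.05]
tin_red [(0.63, [166, 246, 193, 283])]
tin_grey [(0.87, [158, 288, 190, 326]), (0.59, [282, 158, 302, 182])]
tin_yellow [(0.75, [284, 155, 301, 182])]
tin_green [(0.67, [320, 177, 342, 204]), (0.31, [197, 218, 242, 250])]
```

>>> servo_tool(targets=[[1,-0.1,0.04,0,0],[1,0,0,1,0],[1,0,0,1,0],[1,0,0,1,0],[1,0,0,1,0],[1,0,0,0.8,0],[1,0,0,0.25,0],[1,0,0,0,0]])

```text
clock: 35.6
position: [439.6, 215.5, 29.1]
orientation: [[-1.0, -0.001, -0.004], [-0.001, 1.0, -0.003], [0.004, -0.003, -1.0]]
force: [-1.1, 0.0, -0.2]
opening: 87.6
grip_force: 0.0
```

>>> servo_tool(targets=[[0.5,0,0,0,0],[0.5,0,0,0,0],[0,0,0,0,0],[0,0,0,0,0],[0,0,0,0,0],[0,0,0,0,0],[0,0,0,0,0],[0,0,0,0,0]])

```text
clock: 36.27
position: [441.5, 216.8, 32.2]
orientation: [[-1.0, -0.001, 0.001], [-0.001, 1.0, 0.001], [-0.001, 0.001, -1.0]]
force: [-1.5, -0.6, 7.6]
opening: 53.2
grip_force: 45.0
```

>>> servo_tool(targets=[[0,0,0,0,0],[0,0,0,-0.3,0],[0,0,0,-0.7,0],[0,0,0,-0.9,0],[0,0,0,-0.7,0],[0,0,0,-0.3,0],[0,0,0,0,0]])

```text
clock: 36.85
position: [442.3, 217.1, 150.0]
orientation: [[-1.0, -0.001, 0.005], [-0.001, 1.0, 0.003], [-0.005, 0.003, -1.0]]
force: [0.9, 0.1, -3.8]
opening: 53.3
grip_force: 45.0
```

>>> servo_tool(targets=[[0,-0.3,-0.34,0,0],[0,-0.54,-0.62,0,0],[0,-0.54,-0.62,0,0],[0,-0.54,-0.62,0,0],[0,-0.54,-0.62,0,0],[0,-0.54,-0.62,0,0],[0,-0.54,-0.62,0,0],[0,-0.54,-0.62,0,0]])

```text
clock: 37.52
position: [603.7, 27.7, 145.0]
orientation: [[-1.0, -0.001, -0.003], [-0.001, 1.0, -0.001], [0.003, -0.001, -1.0]]
force: [-0.4, 1.2, -4.1]
opening: 53.6
grip_force: 45.0
```

>>> servo_tool(targets=[[0,-0.5,-0.6,0,0],[0,-0.29,-0.36,0,0],[0,0,0,0,0],[0,0,0,0,0],[0,0,0,0,0],[0,0,0,0,0]])

```text
clock: 38.02
position: [634.7, -7.4, 146.1]
orientation: [[-1.0, -0.003, -0.002], [-0.003, 1.0, 0.001], [0.002, 0.001, -1.0]]
force: [0.4, -0.2, -3.0]
opening: 53.4
grip_force: 45.0
```

```bash
python3 - <<'E'
from h import *
p=st();W=cap("wrist");b=rect("wrist","tin_yellow");print(b,fitrect([(W,b)],TIN,[636,-9],p[2]-32))
E
```

```text
t 38.02 pos [634.7  -7.4 146.1] xhead -179.81 zt [-0.002  0.001 -1.   ] F [ 0.4 -0.2 -3. ] open 53.4 grip 45.0 j7 83.9
[202.  196.7 345.7 353.6] (array([635.9,  -8.5]), 1.79)
```

>>> servo_tool(targets=[[0,-0.02,-0.02,0.5,0],[0,0,0,0.5,0],[0,0,0,0.15,0],[0,0,0,0.06,0],[0,0,0,0,0],[0,0,0,0,0]])

```text
clock: 38.62
position: [637.4, -9.5, 99.8]
orientation: [[-1.0, -0.002, 0.001], [-0.002, 1.0, 0.0], [-0.001, 0.0, -1.0]]
force: [0.5, -1.6, -3.5]
opening: 53.7
grip_force: 45.0
```

>>> servo_tool(targets=[[0,0,0,0.06,0],[0,0,0,0,0],[0,0,0,0,0]])

```text
clock: 38.87
position: [637.0, -9.8, 97.0]
orientation: [[-1.0, -0.001, 0.001], [-0.001, 1.0, 0.0], [-0.001, 0.0, -1.0]]
force: [-0.3, -0.2, -4.2]
opening: 53.4
grip_force: 45.0
```

>>> servo_tool(targets=[[0,0,0,0.06,0],[0,0,0,0.05,0],[0,0,0,0,0],[0.9,0,0,0,0],[0.9,0,0,0,0],[0.9,0,0,0,0],[0.9,0,0,0,0],[0.9,0,0,-0.5,0]])

```text
clock: 39.53
position: [634.2, -9.9, 108.9]
orientation: [[-1.0, -0.001, -0.006], [-0.001, 1.0, -0.0], [0.006, -0.0, -1.0]]
force: [-0.9, 1.1, -0.1]
opening: 78.8
grip_force: 0.0
```

>>> servo_tool(targets=[[0.9,0,0,-0.9,0],[0.9,0,0,-0.4,0],[0.9,0,0,0,0],[0.9,0,0,0,0],[0.9,0,0,0,0],[0.9,0,0,0,0],[0.9,0,0,0,0],[0.9,0,0,0,0]])

```text
clock: 40.2
position: [636.2, -9.8, 163.0]
orientation: [[-1.0, -0.001, -0.002], [-0.001, 1.0, -0.0], [0.002, -0.0, -1.0]]
force: [-0.4, 0.3, 0.4]
opening: 79.0
grip_force: 0.0
```

>>> servo_tool(targets=[[0.9,0,0,0,0],[0.9,0,0,0,0],[0.9,0,0,0,0],[0.9,0,0,0,0],[0.9,0,0,0,0],[0.9,0,0,0,0],[0.9,0,0,0,0],[0.9,0,0,0,0]])

```text
clock: 40.87
position: [636.7, -9.8, 164.1]
orientation: [[-1.0, -0.001, 0.0], [-0.001, 1.0, 0.0], [-0.0, 0.0, -1.0]]
force: [-0.7, -0.1, 0.6]
opening: 79.3
grip_force: 0.0
```

```bash
python3 - <<'E'
from h import *
st();W=onpan("tin_yellow",TIN,59.5);boxes("scene",["check_weight","tin_red","tin_green","tin_grey"])
E
```

```text
t 40.87 pos [636.7  -9.8 164.1] xhead -179.93 zt [ 0.  0. -1.] F [-0.7 -0.1  0.6] open 79.3 grip 0.0 j7 84.1
wrist [226.8 174.4 322.2 276.7] (array([637.8, -10.6]), 0.88)
scene [281.4 211.  307.9 247.6] (array([637.8, -12.4]), 1.56)
check_weight [(0.58, [198, 201, 221, 229]), (0.27, [230, 291, 281, 324])]
tin_red [(0.61, [165, 245, 192, 278])]
tin_green [(0.79, [322, 178, 342, 206]), (0.17, [197, 215, 241, 250])]
tin_grey [(0.76, [157, 289, 191, 325])]
```

>>> servo_tool(targets=[[1,0,0,0.7,0],[1,0,0,0.7,0],[1,0,0,0.4,0],[1,0,0,0,0],[1,0,0,0,0],[0.3,0,0,0,0],[0.3,0,0,0,0],[0,0,0,0,0]])

```text
clock: 41.93
position: [637.8, -9.8, 93.5]
orientation: [[-1.0, -0.001, 0.003], [-0.001, 1.0, 0.0], [-0.003, 0.0, -1.0]]
force: [-0.2, -0.1, -1.1]
opening: 71.2
grip_force: 0.0
```

>>> servo_tool(targets=[[0,0,0,0,0],[0,0,0,0,0],[0,0,0,0,0],[0,0,0,0,0],[0,0,0,-0.3,0],[0,0,0,-0.6,0],[0,0,0,-0.4,0],[0,0.2,-0.4,0,0]])

```text
clock: 42.6
position: [631.9, -21.4, 148.1]
orientation: [[-1.0, -0.006, 0.007], [-0.006, 1.0, 0.003], [-0.007, 0.003, -1.0]]
force: [1.4, 0.9, -3.6]
opening: 53.2
grip_force: 45.0
```

>>> servo_tool(targets=[[0,0.39,-0.8,0,0],[0,0.39,-0.8,0,0],[0,0.39,-0.8,0,0],[0,0.39,-0.8,0,0],[0,0.39,-0.8,0,0],[0,0.39,-0.8,0,0],[0,0.39,-0.8,0,0],[0,0.39,-0.8,0,0]])

```text
clock: 43.27
position: [502.7, -283.1, 144.3]
orientation: [[-1.0, -0.001, -0.001], [-0.001, 1.0, 0.001], [0.001, 0.001, -1.0]]
force: [0.1, -1.2, -4.8]
opening: 53.2
grip_force: 45.0
```

>>> servo_tool(targets=[[0,0.39,-0.8,0,0],[0,0.22,-0.4,0,0],[0,0,0,0.6,0],[0,0,0,0.8,0],[0,0,0,0.5,0],[0,0,0,0.3,0],[0,0,0,0,0],[0,0,0,0,0]])

```text
clock: 43.93
position: [479.9, -329.9, 56.2]
orientation: [[-1.0, -0.001, -0.001], [-0.001, 1.0, 0.0], [0.001, 0.0, -1.0]]
force: [0.9, -0.7, -4.5]
opening: 53.4
grip_force: 45.0
```

```bash
python3 - <<'E'
from h import *
st();T=cap("top");S=cap("scene");boxes("top",["check_weight","pad","tin_red"]);boxes("scene",["check_weight","pad","tin_yellow"])
b=rect("top","check_weight");
if b is not None: print(fitrect([(T,b)],CW,[447,-80],3))
b=rect("scene","check_weight");print(fitrect([(S,b)],CW,[447,-80],3))
cv2.imwrite("pics/d.png",np.hstack([cv2.resize(S["image"][180:380,80:280],(400,400)),cv2.resize(T["image"][180:290,290:400],(400,400))]))
E
```

```text
t 43.93 pos [ 479.9 -329.9   56.2] xhead -179.92 zt [-0.001  0.    -1.   ] F [ 0.9 -0.7 -4.5] open 53.4 grip 45.0 j7 119.0
check_weight [(0.75, [312, 264, 330, 283]), (0.29, [304, 238, 338, 276])]
pad [(0.74, [306, 238, 338, 272])]
tin_red [(0.72, [372, 231, 398, 254])]
check_weight [(0.93, [196, 203, 221, 229])]
pad [(0.96, [193, 218, 242, 252]), (0.19, [92, 244, 241, 371])]
tin_yellow [(0.86, [126, 268, 152, 306]), (0.17, [266, 214, 327, 259])]
(array([403.5, -77.8]), 1.24)
(array([410.3, -78. ]), 2.09)
```

View pics/d.png

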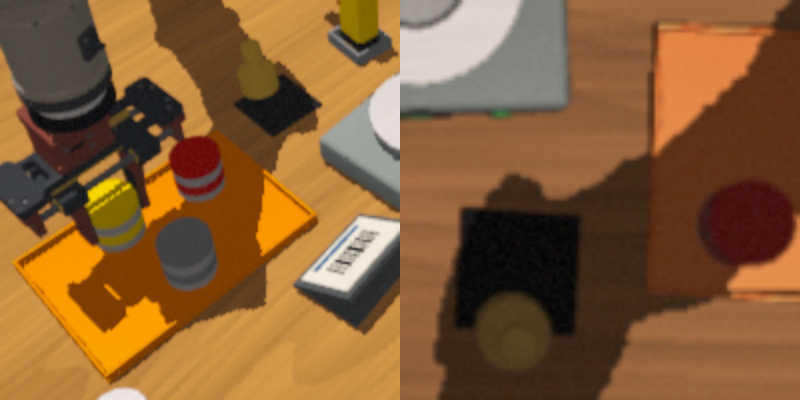

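Yellow hangs inside the tray. The brass weight was knocked about 40 mm towards the robot, half off its pad. I'll set yellow down first, then restore the weight.

>>> servo_tool(targets=[[0,0,0,0.35,0],[0,0,0,0.1,0],[0,0,0,0,0],[0,0,0,0,0]])

```text
clock: 44.77
position: [479.8, -329.9, 37.9]
orientation: [[-1.0, -0.001, -0.0], [-0.001, 1.0, 0.0], [0.0, 0.0, -1.0]]
force: [-0.1, 0.2, -4.1]
opening: 53.3
grip_force: 45.0
```

>>> servo_tool(targets=[[0,0,0,0.03,0],[0,0,0,0,0]])

```text
clock: 44.93
position: [480.0, -330.1, 37.2]
orientation: [[-1.0, -0.001, 0.0], [-0.001, 1.0, -0.0], [-0.0, -0.0, -1.0]]
force: [-0.7, 0.3, -0.3]
opening: 53.4
grip_force: 45.0
```

>>> servo_tool(targets=[[0,0,0,0.01,0],[0.75,0,0,0,0],[0.75,0,0,0,0],[0.75,0,0,0,0],[0.75,0,0,-0.5,0],[0.75,0,0,-1,0],[1,0,0,-1,0],[1,0,0,-1,0]])

```text
clock: 45.6
position: [479.6, -329.8, 177.8]
orientation: [[-1.0, -0.001, -0.001], [-0.001, 1.0, 0.0], [0.001, 0.0, -1.0]]
force: [0.5, 0.0, 0.9]
opening: 75.8
grip_force: 0.0
```

>>> servo_tool(targets=[[1,0,0,-1,0],[1,0,0,-0.4,0],[1,0.18,0.9,0,0],[1,0.18,0.9,0,0],[1,0.18,0.9,0,0],[1,0.18,0.9,0,0],[1,0.18,0.9,0,0],[1,0.18,0.9,0,0]])

```text
clock: 46.27
position: [435.9, -112.6, 232.6]
orientation: [[-1.0, -0.001, 0.001], [-0.001, 1.0, -0.0], [-0.001, -0.0, -1.0]]
force: [1.2, 0.4, 0.3]
opening: 87.6
grip_force: 0.0
```

>>> servo_tool(targets=[[1,0.18,0.9,0,0],[1,0,0,0,0],[1,0,0,0,0],[1,0,0,0,0]])

```text
clock: 46.6
position: [429.5, -78.7, 232.7]
orientation: [[-1.0, -0.001, 0.001], [-0.001, 1.0, -0.0], [-0.001, -0.0, -1.0]]
force: [0.7, -0.0, -0.3]
opening: 87.5
grip_force: 0.0
```

```bash
python3 - <<'E'
from h import *
st();W=cap("wrist");boxes("wrist",["check_weight","pad"]);b=rect("wrist","check_weight");print(fitrect([(W,b)],CW,[405,-78],0),fitrect([(W,b)],CW,[405,-78],3))
cv2.imwrite("pics/w7.png",W["image"]);S=cap("scene");boxes("scene",["tin_yellow","tin_red","tin_grey","tin_green"])
E
```

```text
t 46.6 pos [429.5 -78.7 232.7] xhead -179.94 zt [ 0.001 -0.    -1.   ] F [ 0.7 -0.  -0.3] open 87.5 grip 0.0 j7 91.3
check_weight [(0.92, [255, 138, 306, 188])]
pad [(0.55, [257, 138, 304, 188])]
(array([409.4, -73.9]), 0.77) (array([409., -74.]), 0.83)
tin_yellow [(0.6, [125, 274, 154, 312])]
tin_red [(0.66, [163, 249, 189, 281])]
tin_grey [(0.94, [157, 288, 190, 328]), (0.44, [122, 276, 152, 312])]
tin_green [(0.63, [320, 178, 340, 207])]
```

View pics/w7.png

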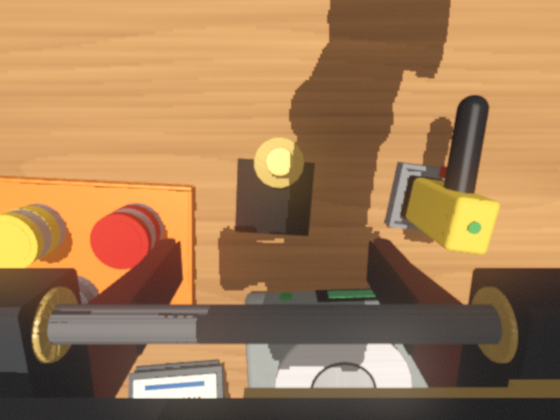

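>>> servo_tool(targets=[[1,0.46,0.12,0,0],[1,0,0,0.9,0],[1,0,0,0.9,0],[1,0,0,0.9,0],[1,0,0,0,0],[1,0,0,0,0]])

```text
clock: 47.55
position: [409.6, -73.2, 123.7]
orientation: [[-1.0, -0.001, -0.004], [-0.001, 1.0, 0.0], [0.004, 0.0, -1.0]]
force: [0.6, -0.4, 0.6]
opening: 87.7
grip_force: 0.0
```

>>> servo_tool(targets=[[1,0,0,0.9,0],[1,0,0,0.9,0],[1,0,0,0.5,0],[1,0,0,0.2,0],[1,0,0,0,0],[1,0,0,0,0]])

```text
clock: 48.05
position: [412.3, -73.4, 25.9]
orientation: [[-1.0, -0.001, 0.002], [-0.001, 1.0, -0.0], [-0.002, -0.0, -1.0]]
force: [-0.7, -0.7, 0.9]
opening: 87.5
grip_force: 0.0
```

>>> servo_tool(targets=[[0.3,0,0,0,0],[0.3,0,0,0,0],[0.3,0,0,0,0],[0,0,0,0,0],[0,0,0,0,0],[0,0,0,0,0],[0,0,0,0,0],[0,0,0,0,0]])

```text
clock: 48.72
position: [410.9, -73.4, 24.6]
orientation: [[-1.0, -0.001, 0.0], [-0.001, 1.0, -0.0], [-0.0, -0.0, -1.0]]
force: [-1.0, -1.5, 3.6]
opening: 46.8
grip_force: 45.0
```

>>> servo_tool(targets=[[0,0,0,-0.2,0],[0,0,0,-0.3,0],[0,-0.3,-0.05,0,0],[0,-0.4,-0.05,0,0],[0,-0.26,-0.04,0,0],[0,0,0,0,0],[0,0,0,0.25,0],[0,0,0,0,0]])

```text
clock: 49.38
position: [446.9, -78.7, 32.7]
orientation: [[-1.0, -0.001, -0.004], [-0.001, 1.0, 0.0], [0.004, 0.0, -1.0]]
force: [0.0, 0.2, -5.6]
opening: 46.9
grip_force: 45.0
```

>>> servo_tool(targets=[[0,0,0,0.15,0],[0,0,0,0,0],[0,0,0,0,0]])

```text
clock: 49.63
position: [448.2, -78.8, 27.9]
orientation: [[-1.0, -0.001, -0.002], [-0.001, 1.0, 0.0], [0.002, 0.0, -1.0]]
force: [1.1, 0.5, -4.7]
opening: 46.6
grip_force: 45.0
```

>>> servo_tool(targets=[[0,0,0,0.06,0],[0,0,0,0,0],[0,0,0,0,0]])

```text
clock: 49.88
position: [449.4, -78.8, 26.5]
orientation: [[-1.0, -0.001, 0.0], [-0.001, 1.0, -0.0], [-0.0, -0.0, -1.0]]
force: [-1.3, -0.6, 4.4]
opening: 46.8
grip_force: 45.0
```

>>> servo_tool(targets=[[0,0,0,0.03,0],[0,0,0,0,0],[0,0,0,0,0]])

```text
clock: 50.13
position: [450.2, -78.7, 25.7]
orientation: [[-1.0, -0.001, 0.002], [-0.001, 1.0, -0.0], [-0.002, -0.0, -1.0]]
force: [-0.5, 0.6, 8.8]
opening: 47.0
grip_force: 45.0
```

Contact. I'll release, rise, and check from above on the way to green at about (579,208).

>>> servo_tool(targets=[[0,0,0,-0.04,0],[0.95,0,0,0,0],[0.95,0,0,0,0],[0.95,0,0,0,0],[0.95,0,0,0,0],[1,0,0,-0.6,0],[1,0,0,-1,0],[1,0,0,-1,0]])

```text
clock: 50.8
position: [448.0, -78.7, 130.8]
orientation: [[-1.0, -0.001, -0.003], [-0.001, 1.0, 0.001], [0.003, 0.001, -1.0]]
force: [1.8, -0.7, -0.2]
opening: 87.0
grip_force: 0.0
```

>>> servo_tool(targets=[[1,0,0,-1,0],[1,0,0,-1,0],[1,0,0,-0.6,0],[1,0,0,0,0],[1,0,0,0,0]])

```text
clock: 51.22
position: [450.0, -79.0, 235.7]
orientation: [[-1.0, -0.001, 0.003], [-0.001, 1.0, -0.0], [-0.003, -0.0, -1.0]]
force: [0.1, -0.0, -0.2]
opening: 87.9
grip_force: 0.0
```

```bash
python3 - <<'E'
from h import *
st();W=cap("wrist");b=rect("wrist","check_weight");print(b,fitrect([(W,b)],CW,[447,-78],3));cv2.imwrite("pics/w8.png",W["image"])
E
```

```text
t 51.22 pos [450.  -79.  235.7] xhead -179.95 zt [ 0.003 -0.    -1.   ] F [ 0.1 -0.  -0.2] open 87.9 grip 0.0 j7 90.9
[250.8 156.1 301.9 207.1] (array([449.2, -77.9]), 0.72)
```

>>> servo_tool(targets=[[1,-0.4,0.9,0,0],[1,-0.4,0.9,0,0],[1,-0.4,0.9,0,0],[1,-0.4,0.9,0,0],[1,-0.4,0.9,0,0],[1,-0.4,0.9,0,0],[1,-0.4,0.9,0,0],[1,-0.4,0.87,0,0]])

```text
clock: 51.98
position: [576.3, 209.8, 231.9]
orientation: [[-1.0, -0.002, -0.004], [-0.002, 1.0, -0.001], [0.004, -0.001, -1.0]]
force: [0.8, -0.8, -0.6]
opening: 87.9
grip_force: 0.0
```

>>> servo_tool(targets=[[1,0,0,0,0],[1,0,0,0,0],[1,0,0,0,0]])

```text
clock: 52.23
position: [576.0, 207.1, 232.3]
orientation: [[-1.0, -0.001, -0.003], [-0.001, 1.0, -0.002], [0.003, -0.002, -1.0]]
force: [0.5, -0.3, -0.5]
opening: 88.0
grip_force: 0.0
```

```bash
python3 - <<'E'
from h import *
tinw("tin_green",(579,208));T=cap("top");boxes("top",["tin_green","check_weight","pad"])
E
```

```text
t 52.23 pos [576.  207.1 232.3] xhead -179.93 zt [-0.003 -0.002 -1.   ] F [ 0.5 -0.3 -0.5] open 88.0 grip 0.0 j7 58.3
tin_green [248.4 158.5 311.3 217.4]
[576.7 211. ] 2.19 units dx(tool),dy: [-0.02  0.1 ]
tin_green [(0.31, [94, 238, 126, 263])]
check_weight [(0.6, [314, 245, 334, 264])]
pad [(0.59, [304, 237, 339, 274]), (0.16, [358, 185, 467, 264])]
```

View pics/w8.png

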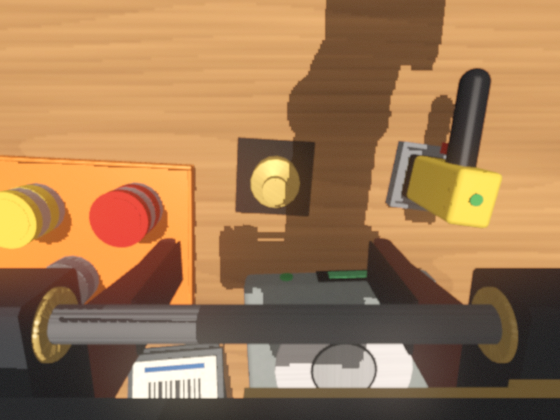

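The weight (274,182) stands central on its pad. Next is green.

>>> servo_tool(targets=[[1,-0.04,0.06,0,0],[1,0,0,1,0],[1,0,0,1,0],[1,0,0,1,0],[1,0,0,1,0],[1,0,0,0.8,0],[1,0,0,0.25,0],[1,0,0,0,0]])

```text
clock: 53.2
position: [576.7, 209.7, 29.9]
orientation: [[-1.0, -0.001, -0.005], [-0.001, 1.0, -0.002], [0.005, -0.002, -1.0]]
force: [0.3, -0.9, 0.9]
opening: 87.7
grip_force: 0.0
```

>>> servo_tool(targets=[[0.5,0,0,0,0],[0.5,0,0,0,0],[0,0,0,0,0],[0,0,0,0,0],[0,0,0,0,0],[0,0,0,0,0],[0,0,0,0,0],[0,0,0,0,0]])

```text
clock: 53.87
position: [579.1, 210.4, 33.5]
orientation: [[-1.0, -0.001, 0.001], [-0.001, 1.0, 0.0], [-0.001, 0.0, -1.0]]
force: [-0.9, -0.6, 7.4]
opening: 53.6
grip_force: 45.0
```

>>> servo_tool(targets=[[0,0,0,0,0],[0,0,0,-0.3,0],[0,0,0,-0.7,0],[0,0,0,-0.9,0],[0,0,0,-0.7,0],[0,0,0,-0.3,0],[0,0,0,0,0]])

```text
clock: 54.45
position: [580.0, 211.3, 151.6]
orientation: [[-1.0, -0.001, 0.005], [-0.001, 1.0, 0.002], [-0.005, 0.002, -1.0]]
force: [-0.2, -0.2, -4.6]
opening: 53.4
grip_force: 45.0
```

>>> servo_tool(targets=[[0,-0.12,-0.4,0,0],[0,-0.23,-0.85,0,0],[0,-0.23,-0.85,0,0],[0,-0.23,-0.85,0,0],[0,-0.23,-0.85,0,0],[0,-0.23,-0.85,0,0],[0,-0.2,-0.7,0,0],[0,0,0,0,0]])

```text
clock: 55.12
position: [637.2, -13.5, 145.5]
orientation: [[-1.0, 0.009, -0.003], [0.009, 1.0, -0.006], [0.003, -0.006, -1.0]]
force: [0.0, -1.6, -4.1]
opening: 53.5
grip_force: 45.0
```

>>> servo_tool(targets=[[0,0,0,0,0],[0,0,0,0,0],[0,0,0,0,0]])

```text
clock: 55.37
position: [636.5, -1.4, 147.1]
orientation: [[-1.0, -0.004, -0.002], [-0.004, 1.0, 0.001], [0.002, 0.001, -1.0]]
force: [0.1, 1.0, -3.4]
opening: 53.6
grip_force: 45.0
```

```bash
python3 - <<'E'
from h import *
p=st();W=cap("wrist");b=rect("wrist","tin_green");print(b,fitrect([(W,b)],TIN,[636,-9],p[2]-32))
E
```

```text
t 55.37 pos [636.5  -1.4 147.1] xhead -179.79 zt [-0.002  0.001 -1.   ] F [ 0.1  1.  -3.4] open 53.6 grip 45.0 j7 78.0
[207.7 192.1 347.2 347.2] (array([635.1,  -1.2]), 0.08)
```

>>> servo_tool(targets=[[0,0,-0.15,0.5,0],[0,0,0,0.5,0],[0,0,0,0.15,0],[0,0,0,0.06,0],[0,0,0,0,0],[0,0,0,0,0]])

```text
clock: 55.97
position: [638.2, -8.7, 100.9]
orientation: [[-1.0, -0.002, 0.001], [-0.002, 1.0, 0.0], [-0.001, 0.0, -1.0]]
force: [0.3, -0.1, -3.4]
opening: 53.5
grip_force: 45.0
```

>>> servo_tool(targets=[[0,0,0,0.06,0],[0,0,0,0,0],[0,0,0,0,0]])

```text
clock: 56.22
position: [637.9, -9.4, 98.2]
orientation: [[-1.0, -0.001, 0.001], [-0.001, 1.0, 0.0], [-0.001, 0.0, -1.0]]
force: [0.6, -0.7, -4.4]
opening: 53.6
grip_force: 45.0
```

>>> servo_tool(targets=[[0,0,0,0.06,0],[0,0,0,0.06,0],[0,0,0,0,0],[0.9,0,0,0,0],[0.9,0,0,0,0],[0.9,0,0,0,0],[0.9,0,0,0,0],[0.9,0,0,-0.5,0]])

```text
clock: 56.88
position: [635.1, -9.6, 109.7]
orientation: [[-1.0, -0.001, -0.006], [-0.001, 1.0, -0.0], [0.006, -0.0, -1.0]]
force: [-0.8, 0.1, -1.0]
opening: 78.4
grip_force: 0.0
```

>>> servo_tool(targets=[[0.9,0,0,-0.9,0],[0.9,0,0,-0.4,0],[0.9,0,0,0,0],[0.9,0,0,0,0],[0.9,0,0,0,0],[0.9,0,0,0,0],[0.9,0,0,0,0],[0.9,0,0,0,0]])

```text
clock: 57.55
position: [637.0, -9.4, 163.7]
orientation: [[-1.0, -0.001, -0.002], [-0.001, 1.0, 0.0], [0.002, 0.0, -1.0]]
force: [-0.2, -0.3, 0.2]
opening: 79.2
grip_force: 0.0
```

>>> servo_tool(targets=[[0.9,0,0,0,0],[0.9,0,0,0,0],[0.9,0,0,0,0],[0.9,0,0,0,0],[0.9,0,0,0,0],[0.9,0,0,0,0],[0.9,0,0,0,0],[0.9,0,0,0,0]])

```text
clock: 58.22
position: [637.6, -9.4, 164.9]
orientation: [[-1.0, -0.001, 0.0], [-0.001, 1.0, 0.0], [-0.0, 0.0, -1.0]]
force: [0.8, 1.4, 0.9]
opening: 78.9
grip_force: 0.0
```

```bash
python3 - <<'E'
from h import *
st();W=onpan("tin_green",TIN,59.5);boxes("scene",["check_weight","tin_red","tin_yellow","tin_grey"])
E
```

```text
t 58.22 pos [637.6  -9.4 164.9] xhead -179.93 zt [ 0.  0. -1.] F [0.8 1.4 0.9] open 78.9 grip 0.0 j7 78.8
wrist [227.4 172.  324.6 271.7] (array([636.3,  -9.3]), 1.7)
scene [283.6 213.5 309.6 245.2] (array([640. ,  -8.3]), 0.59)
check_weight [(0.97, [210, 210, 231, 234])]
tin_red [(0.87, [165, 246, 192, 281])]
tin_yellow [(0.92, [124, 276, 153, 313])]
tin_grey [(0.81, [157, 289, 187, 324])]
```

>>> servo_tool(targets=[[1,0,0,0.7,0],[1,0,0,0.7,0],[1,0,0,0.4,0],[1,0,0,0,0],[1,0,0,0,0],[0.3,0,0,0,0],[0.3,0,0,0,0],[0,0,0,0,0]])

```text
clock: 59.28
position: [638.6, -9.4, 94.4]
orientation: [[-1.0, -0.001, 0.003], [-0.001, 1.0, 0.0], [-0.003, 0.0, -1.0]]
force: [-0.2, -0.4, -0.5]
opening: 71.1
grip_force: 0.0
```

>>> servo_tool(targets=[[0,0,0,0,0],[0,0,0,0,0],[0,0,0,0,0],[0,0,0,0,0],[0,0,0,-0.3,0],[0,0,0,-0.6,0],[0,0,0,-0.4,0],[0,0.15,-0.4,0,0]])

```text
clock: 59.95
position: [634.3, -20.8, 148.9]
orientation: [[-1.0, -0.006, 0.006], [-0.006, 1.0, 0.003], [-0.006, 0.003, -1.0]]
force: [0.9, 1.8, -3.1]
opening: 53.5
grip_force: 45.0
```

>>> servo_tool(targets=[[0,0.33,-0.85,0,0],[0,0.33,-0.85,0,0],[0,0.33,-0.85,0,0],[0,0.33,-0.85,0,0],[0,0.33,-0.85,0,0],[0,0.18,-0.45,0,0],[0,0,0,0,0],[0,0,0,0,0]])

```text
clock: 60.62
position: [557.3, -215.1, 144.8]
orientation: [[-1.0, 0.002, -0.001], [0.002, 1.0, -0.0], [0.001, -0.0, -1.0]]
force: [-0.0, 0.1, -4.0]
opening: 53.2
grip_force: 45.0
```

>>> servo_tool(targets=[[0,0,0,0.6,0],[0,0,0,0.8,0],[0,0,0,0.5,0],[0,0,0,0.3,0],[0,0,0,0,0],[0,0,0,0,0]])

```text
clock: 61.12
position: [559.0, -212.4, 56.9]
orientation: [[-1.0, -0.003, -0.0], [-0.003, 1.0, 0.001], [0.0, 0.001, -1.0]]
force: [0.1, -0.5, -4.2]
opening: 53.3
grip_force: 45.0
```

```bash
python3 - <<'E'
from h import *
p=st();S=cap("scene");T=cap("top");boxes("top",["tray","tin_grey","tin_red"])
d=[c for c in nets.search_frame("top","tin_grey")]
print(atz(T,*((np.array(d[0]["rect"])[:2]+np.array(d[0]["rect"])[2:])/2),40))
cv2.imwrite("pics/e.png",cv2.resize(S["image"][220:380,80:320],(720,480)))
E
```

```text
t 61.12 pos [ 559.  -212.4   56.9] xhead -179.84 zt [-0.     0.001 -1.   ] F [ 0.1 -0.5 -4.2] open 53.3 grip 45.0 j7 97.5
tray [(0.7, [352, 185, 467, 262])]
tin_grey []
tin_red [(0.79, [369, 229, 400, 253])]Traceback (most recent call last):
  File "<stdin>", line 4, in <module>
IndexError: list index out of range
```

Green goes down at this spot, 90 mm from grey and 80 mm from red.

>>> servo_tool(targets=[[0,0,0,0.35,0],[0,0,0,0.1,0],[0,0,0,0,0],[0,0,0,0,0]])

```text
clock: 61.75
position: [558.6, -213.5, 39.0]
orientation: [[-1.0, -0.001, -0.0], [-0.001, 1.0, 0.0], [0.0, 0.0, -1.0]]
force: [-0.1, 0.0, -3.8]
opening: 53.2
grip_force: 45.0
```

>>> servo_tool(targets=[[0,0,0,0.02,0],[0,0,0,0,0]])

```text
clock: 61.92
position: [558.9, -213.6, 38.4]
orientation: [[-1.0, -0.001, 0.001], [-0.001, 1.0, -0.0], [-0.001, -0.0, -1.0]]
force: [-0.7, -0.1, -3.8]
opening: 53.4
grip_force: 45.0
```

>>> servo_tool(targets=[[0,0,0,0.03,0],[0,0,0,0,0],[0.73,0,0,0,0],[0.73,0,0,0,0],[0.73,0,0,0,0],[0.73,0,0,-0.5,0],[0.73,0,0,-1,0],[0.73,0,0,-1,0]])

```text
clock: 62.58
position: [557.4, -213.1, 136.7]
orientation: [[-1.0, -0.001, -0.003], [-0.001, 1.0, 0.001], [0.003, 0.001, -1.0]]
force: [1.0, -0.7, -0.0]
opening: 64.1
grip_force: 0.0
```

>>> servo_tool(targets=[[1,0,0,-1,0],[1,0,0,-1,0],[1,0,0,-0.5,0],[1,-1,0.2,0,0],[1,-1,0.2,0,0],[1,-1,0,0,0],[1,-0.3,0,0,0],[1,0,0,0,0]])

```text
clock: 63.25
position: [693.3, -195.7, 235.7]
orientation: [[-1.0, -0.004, 0.001], [-0.004, 1.0, 0.001], [-0.001, 0.001, -1.0]]
force: [-0.9, 0.6, -0.0]
opening: 87.8
grip_force: 0.0
```

>>> servo_tool(targets=[[1,0,0,0,0],[1,0,0,0,0],[1,0,0,0,0]])

```text
clock: 63.5
position: [689.4, -198.1, 237.1]
orientation: [[-1.0, -0.0, -0.001], [-0.0, 1.0, -0.0], [0.001, -0.0, -1.0]]
force: [-0.4, 0.2, -0.2]
opening: 87.9
grip_force: 0.0
```

```bash
python3 - <<'E'
from h import *
import pickle
st();W=cap("wrist");S=cap("scene");boxes("scene",["tin_green","tin_grey","tin_red","tin_yellow","check_weight"])
pickle.dump((W,S),open("card1.pkl","wb"))
T=cap("top")
cv2.imwrite("pics/f.png",np.hstack([cv2.resize(W["image"][80:280,180:380],(400,400),interpolation=cv2.INTER_CUBIC),cv2.resize(S["image"][270:370,200:300],(400,400),interpolation=cv2.INTER_CUBIC)]))
E
```

```text
t 63.5 pos [ 689.4 -198.1  237.1] xhead -179.99 zt [-0.001 -0.    -1.   ] F [-0.4  0.2 -0.2] open 87.9 grip 0.0 j7 96.1
tin_green [(0.92, [191, 262, 218, 300])]
tin_grey [(0.95, [158, 289, 191, 326])]
tin_red [(0.84, [164, 246, 190, 279])]
tin_yellow [(0.56, [123, 275, 152, 314])]
check_weight []
```

View pics/f.png

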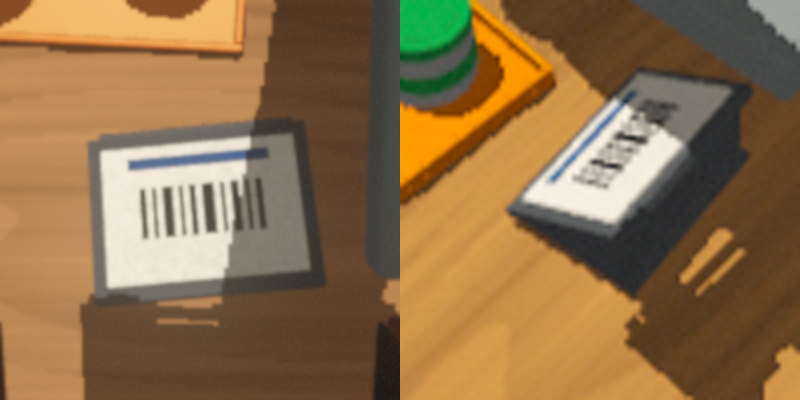

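```bash
python3 - <<'E'
from h import *
import pickle
W,S=pickle.load(open("card1.pkl","rb"))
w=np.array([[99,150],[295,133],[310,270],[107,288],[203,209]])/2+[180,80]
s=np.array([[120,207],[240,85],[335,95],[215,222],[230,145]])/4+[200,270]
P=np.array([tri((W,*a),(S,*b)) for a,b in zip(w,s)]);print(P.round(1))
n=np.cross(P[1]-P[0],P[3]-P[0]);n/=np.linalg.norm(n);n*=np.sign(n[2]);u,_,vt=np.linalg.svd(P[:4]-P[:4].mean(0));n2=vt[2]*np.sign(vt[2][2])
print("n",n2,np.degrees(np.arccos(n2[2])),"yaw",np.degrees(np.arctan2(n2[1],n2[0])),"edge yaw",np.degrees(np.arctan2(*(P[1]-P[0])[[1,0]])),np.degrees(np.arctan2(*(P[2]-P[3])[[1,0]])))
print(np.linalg.norm(P[1]-P[0]),np.linalg.norm(P[3]-P[0]))
# pnp
K=np.array([[W["f"],0,W["cx"]],[0,W["f"],W["cy"]],[0,0,1]])
for ww,hh in((96,70),(86,60)):
    ob=np.array([[0,-ww/2,0],[0,ww/2,0],[hh,ww/2,0],[hh,-ww/2,0]],float)-[hh/2,0,0]
    for k,(r,t,e) in enumerate(zip(*cv2.solvePnPGeneric(ob,w[:4].copy(),K,None,flags=cv2.SOLVEPNP_IPPE)[1:4])):
        R=W["R"]@cv2.Rodrigues(r)[0];print(ww,(W["R"]@t.ravel()+W["p"]).round(1),R[:,2].round(3),e)
print(atz(W,*w[4],35),atz(S,*s[4],35))
E
```

```text
[[ 662.9 -244.    11.5]
 [ 654.  -144.9    5.8]
 [ 716.3 -140.2   47. ]
 [ 723.9 -236.7   52.6]
 [ 689.5 -191.1   32.8]]
n [-0.55521878  0.00121575  0.83170345] 33.72587708331071 yaw 179.8745412633889 edge yaw 95.07908227650628 94.54289545028676
99.67931665151764 73.98707828899018
96 [ 687.5 -192.5   38.9] [-0.495 -0.054  0.867] [0.36288931]
96 [ 689.5 -192.2   40.1] [0.154 0.017 0.988] [2.01225428]
86 [ 681.3 -193.2   75.3] [-0.341 -0.048  0.939] [0.31385532]
86 [ 682.2 -193.    75.8] [-0.015  0.009  1.   ] [1.40273828]
[ 688.47041836 -192.02688039   35.        ] [ 691.18562701 -191.118151     35.        ]
```

Triangulating both views puts the label at about (689,-192,35), tilted 30° with normal yaw ≈185° (bar code at about (281,184) in the wrist picture). Next I'll move above the scanner and roll to match it.

>>> servo_tool(targets=[[1,0.66,0.73,0,0],[1,0.66,0.73,0,0],[1,0.66,0.73,0,0],[1,0.66,0.73,0,0],[1,0.66,0.73,0,0],[1,0.66,0.73,0,0],[1,0.66,0.73,0,0],[1,0.66,0.73,0,0]])

```text
clock: 64.57
position: [477.6, 37.1, 237.0]
orientation: [[-1.0, -0.001, 0.001], [-0.001, 1.0, -0.0], [-0.001, -0.0, -1.0]]
force: [0.4, 0.1, 0.6]
opening: 87.8
grip_force: 0.0
```

>>> servo_tool(targets=[[1,0.66,0.73,0,0],[1,0,0,0,1],[1,0,0,0,0.47],[1,0,0,0,0],[1,0,0,0,0],[1,0,0,0,0]])

```text
clock: 65.07
position: [452.9, 64.9, 236.9]
orientation: [[-0.99, 0.144, 0.0], [0.144, 0.99, 0.0], [-0.0, 0.0, -1.0]]
force: [-0.2, -0.8, 0.1]
opening: 87.6
grip_force: 0.0
```

```bash
python3 - <<'E'
from h import *
p=st();W=cap("wrist");boxes("wrist",["scanner","cradle"]);S=cap("scene");T=cap("top");boxes("top",["scanner"]);boxes("scene",["scanner"])
import pickle;pickle.dump((W,S,T),open("sc.pkl","wb"))
def rz(a):
    c,s=np.cos(a),np.sin(a);return np.array([[c,-s,0],[s,c,0],[0,0,1]])
cv2.imwrite("pics/g.png",np.hstack([cv2.resize(W["image"][40:300,150:410],(400,400),interpolation=cv2.INTER_CUBIC),cv2.resize(S["image"][140:240,210:310],(400,400),interpolation=cv2.INTER_CUBIC)]))
E
```

```text
t 65.07 pos [452.9  64.9 236.9] xhead 171.7 zt [ 0.  0. -1.] F [-0.2 -0.8  0.1] open 87.6 grip 0.0 j7 62.5
scanner [(0.56, [260, 64, 305, 222])]
cradle [(0.8, [252, 138, 312, 210])]
scanner [(0.49, [368, 197, 392, 223])]
scanner [(0.75, [235, 162, 272, 208])]
```

View pics/g.png

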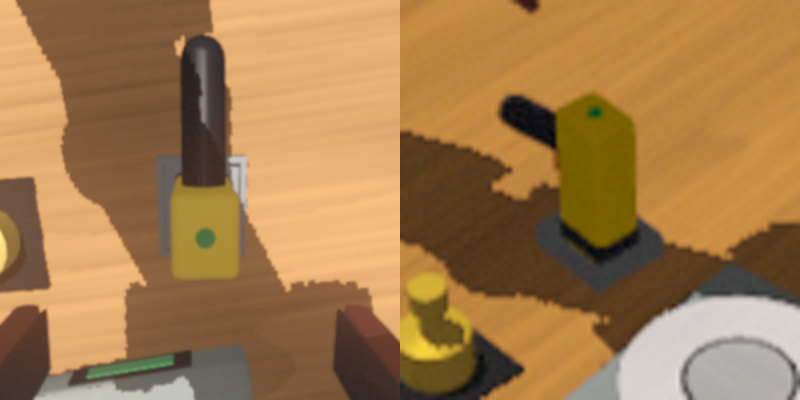

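```bash
python3 - <<'E'
from h import *
import pickle
W,S,T=pickle.load(open("sc.pkl","rb"))
print(tri((W,283.3,194.7),(S,258.5,168)),atz(W,283.3,194.7,114),atz(S,258.5,168,114))
# head top: left 172 right 239, bottom row 278 ->
for u,v in((172,250),(239,250),(205,278)):print(atz(W,150+u*.65,40+v*.65,114).round(1))
a=atz(W,150+158*.65,40+156*.65,18);b=atz(W,150+247*.65,40+155*.65,18);print("cradle back corners",a,b,np.degrees(np.arctan2(*(b-a)[[1,0]])))
E
```

```text
[446.54598699  72.517459   115.49709294] [446.41520057  71.98763134 114.        ] [445.4629882   74.57051578 114.        ]
[450.1  55.  114. ]
[454.8  87.7 114. ]
[466.7  69.1 114. ]
cradle back corners [409.3645633   48.97284809  18.        ] [416.97153491 105.62790208  18.        ] 82.35273529458932
```

>>> servo_tool(targets=[[1,0.2,0.15,0,0],[0.8,0,0,0.8,0],[0.8,0,0,0.9,0],[0.8,0,0,0.9,0],[0.8,0,0,0.8,0],[0.8,0,0,0,0],[0.8,0,0,0,0]])

```text
clock: 66.0
position: [444.2, 72.6, 100.2]
orientation: [[-0.989, 0.145, -0.004], [0.145, 0.99, -0.0], [0.004, -0.001, -1.0]]
force: [0.7, 0.2, -0.1]
opening: 70.0
grip_force: 0.0
```

>>> servo_tool(targets=[[0.2,0,0,0,0],[0.2,0,0,0,0],[0.2,0,0,0,0],[0,0,0,0,0],[0,0,0,0,0],[0,0,0,0,0],[0,0,0,0,0],[0,0,0,0,0]], newtons=6)

```text
clock: 66.67
position: [446.1, 72.4, 101.3]
orientation: [[-0.989, 0.145, 0.001], [0.145, 0.989, 0.0], [-0.001, 0.0, -1.0]]
force: [-0.5, -0.9, 5.7]
opening: 33.9
grip_force: 6.0
```

```bash
python3 -c "
from h import *
st()"
```

```text
t 66.67 pos [446.1  72.4 101.3] xhead 171.65 zt [ 0.001  0.    -1.   ] F [-0.5 -0.9  5.7] open 33.9 grip 6.0 j7 54.8
```

>>> servo_tool(targets=[[0,0,0,-0.3,0],[0,0,0,-0.5,0],[0,0,0,-0.6,0],[0,0,0,-0.6,0],[0,0,0,-0.3,0],[0,0,0,0,0],[0,0,0,0,0],[0,0,0,0,0]])

```text
clock: 67.33
position: [444.7, 71.9, 191.6]
orientation: [[-0.989, 0.145, -0.002], [0.145, 0.989, -0.0], [0.002, -0.001, -1.0]]
force: [-0.4, 0.7, -1.2]
opening: 33.5
grip_force: 6.0
```

```bash
cat >> h.py <<'E'
def boxpts(x0,x1,y0,y1,z0,z1):
    return np.array([[x,y,z] for x in (x0,x1) for y in (y0,y1) for z in (z0,z1)],float)
def tilt(goff=102,cam="scene",save=None):
    """angle by which the scanner's nose swings forward (deg), via scene mask IoU"""
    o=ctrl.get_obs();R=np.array(o["orientation"]);p=np.array(o["position"]);r=cap(cam)
    m=mbox(cam,"scanner")
    xs=-R[:,0];ys=R[:,1];zs=-R[:,2];g=p-5*R[:,2]
    head=boxpts(-22,22,-17,17,0,110);han=boxpts(-100,-22,-12,12,63,75)
    if save: cv2.imwrite(save,r["image"])
    res=[]
    for t in range(-20,60,2):
        a=np.radians(t);X=xs*np.cos(a)+zs*np.sin(a);Z=-xs*np.sin(a)+zs*np.cos(a) # nose (-Z) swings +x
        M=np.zeros((420,560),np.uint8)
        for b in (head,han):
            P=g+(b-[0,0,goff])@np.array([X,ys,Z]);h=cv2.convexHull(proj(r,P).round().astype(np.int32));cv2.fillConvexPoly(M,h,1)
        M=M>0;mm=m[0];res.append(((M&mm).sum()/(M|mm).sum(),t))
    print("score",m[2],"best",sorted(res)[::-1][:4]);return r
E
python3 - <<'E'
from h import *
st();r=tilt()
cv2.imwrite("pics/h.png",cv2.resize(r["image"][100:240,180:320],(560,560),interpolation=cv2.INTER_CUBIC))
E
```

```text
t 67.33 pos [444.7  71.9 191.6] xhead 171.64 zt [-0.002 -0.    -1.   ] F [-0.4  0.7 -1.2] open 33.5 grip 6.0 j7 59.6
score 0.58 best [(np.float64(0.6366723259762309), 2), (np.float64(0.6321155480033984), 6), (np.float64(0.6316680779000847), 0), (np.float64(0.6197654941373534), -2)]
```

View pics/h.png

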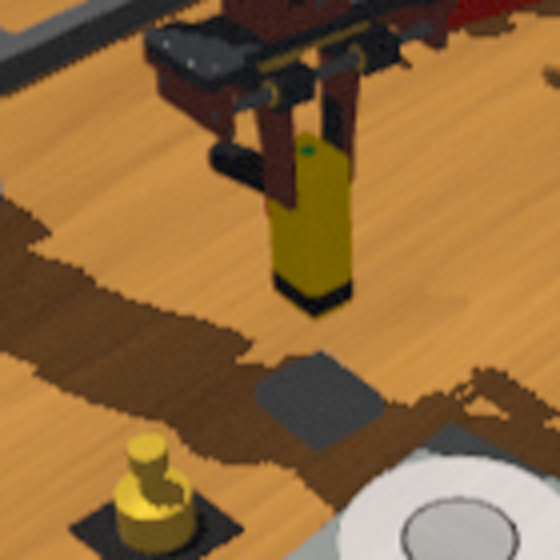

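Gravity alone gives only a few degrees of tilt. I'll pivot the scanner in a light grip by drawing its nose against the outside of the fixed cradle's front wall.

>>> servo_tool(targets=[[0,-0.5,0,0,0],[0,-0.6,0,0,0],[0,-0.45,0,0,0],[0,0,0,0,0],[0,0,0,0.7,0],[0,0,0,0.8,0],[0,0,0,0.6,0],[0,0,0,0,0]])

```text
clock: 68.1
position: [502.5, 62.5, 103.8]
orientation: [[-0.989, 0.145, -0.01], [0.145, 0.989, -0.001], [0.01, -0.003, -1.0]]
force: [-0.4, -0.9, -1.7]
opening: 34.2
grip_force: 6.0
```

>>> servo_tool(targets=[[0,0,0,0,0],[0,0,0,0,0]])

```text
clock: 68.27
position: [507.3, 63.6, 109.6]
orientation: [[-0.989, 0.145, 0.0], [0.145, 0.989, 0.0], [-0.0, 0.0, -1.0]]
force: [0.2, -0.1, -1.2]
opening: 33.8
grip_force: 6.0
```

>>> servo_tool(targets=[[0,0,0,0.12,0],[0,0,0,0,0],[0,0.2,0,0,0],[0,0.2,0,0,0],[0,0.2,0,0,0],[0,0.2,0,0,0],[0,0,0,0,0]])

```text
clock: 68.85
position: [473.3, 68.1, 104.2]
orientation: [[-0.99, 0.144, -0.001], [0.144, 0.99, -0.0], [0.001, -0.001, -1.0]]
force: [-0.7, 0.5, -1.5]
opening: 34.4
grip_force: 6.0
```

>>> servo_tool(targets=[[0,0.2,0,0,0],[0,0.2,0,0,0],[0,0.15,0,0,0],[0,0,0,0,0],[0,0,0,0,0]])

```text
clock: 69.27
position: [452.9, 71.1, 104.0]
orientation: [[-0.989, 0.145, -0.001], [0.145, 0.989, -0.0], [0.001, -0.0, -1.0]]
force: [0.1, 0.3, -0.8]
opening: 34.1
grip_force: 6.0
```

```bash
python3 - <<'E'
from h import *
st();r=tilt(save="pics/i.png")
E
```

```text
t 69.27 pos [452.9  71.1 104. ] xhead 171.67 zt [-0.001 -0.    -1.   ] F [ 0.1  0.3 -0.8] open 34.1 grip 6.0 j7 55.4
score 0.94 best [(np.float64(0.793036750483559), 34), (np.float64(0.7770334928229665), 32), (np.float64(0.7589792060491494), 36), (np.float64(0.746046511627907), 28)]
```

>>> servo_tool(targets=[[0,0,0,0,0],[0,0,0,0,0],[0,0,0,-0.2,0],[0,0,0,-0.5,0],[0,0,0,-0.7,0],[0,0,0,-0.6,0],[0,0,0,-0.25,0],[0,0,0,0,0]], newtons=50)

```text
clock: 70.03
position: [455.2, 71.4, 196.5]
orientation: [[-0.989, 0.146, 0.005], [0.146, 0.989, 0.001], [-0.005, 0.001, -1.0]]
force: [0.5, 0.1, -1.8]
opening: 33.2
grip_force: 50.0
```

>>> servo_tool(targets=[[0,0,0,0,-0.8],[0,0,0,0,-0.8],[0,0,0,0,-0.72],[0,0,0,0,0],[0,0,0,0,0],[0,0,0,0,0]])

```text
clock: 70.53
position: [453.0, 70.9, 193.2]
orientation: [[-0.996, -0.084, -0.001], [-0.084, 0.996, -0.0], [0.001, -0.0, -1.0]]
force: [0.1, 0.9, -1.9]
opening: 33.4
grip_force: 50.0
```

```bash
cat >> h.py <<'E'
def aim(th,L=np.array([689,-192,35.]),D=85,yaw=5,goff=102):
    a,y=np.radians(th),np.radians(yaw);d=np.array([np.sin(a)*np.cos(y),np.sin(a)*np.sin(y),-np.cos(a)])
    t=L-(goff+D)*d-[0,0,5];o=ctrl.get_obs();v=np.array(o["orientation"]).T@(t-o["position"]);print("target",t.round(1),"tool units",(v/40).round(2))
E
python3 - <<'E'
from h import *
st();r=tilt(save="pics/j.png");tilt(cam="top");aim(32)
E
```

```text
t 70.53 pos [453.   70.9 193.2] xhead -175.19 zt [-0.001 -0.    -1.   ] F [ 0.1  0.9 -1.9] open 33.4 grip 50.0 j7 72.6
score 0.85 best [(np.float64(0.765990639625585), 34), (np.float64(0.7602474864655839), 32), (np.float64(0.7513513513513513), 30), (np.float64(0.7371647509578544), 28)]Traceback (most recent call last):
  File "<stdin>", line 2, in <module>
  File "h.py", line 66, in tilt
    M=M>0;mm=m[0];res.append(((M&mm).sum()/(M|mm).sum(),t))
             ~^^^
TypeError: 'NoneType' object is not subscriptable
```

>>> servo_tool(targets=[[0,-0.15,-0.35,0,0],[0,-0.28,-0.7,0,0],[0,-0.28,-0.7,0,0],[0,-0.28,-0.7,0,0],[0,-0.28,-0.7,0,0],[0,-0.28,-0.7,0,0],[0,-0.28,-0.7,0,0],[0,-0.28,-0.7,0,0]])

```text
clock: 71.4
position: [556.2, -132.3, 194.0]
orientation: [[-0.996, -0.085, 0.0], [-0.085, 0.996, -0.0], [-0.0, -0.0, -1.0]]
force: [-0.4, 0.2, -1.7]
opening: 33.4
grip_force: 50.0
```

>>> servo_tool(targets=[[0,-0.28,-0.7,0,0],[0,-0.28,-0.7,0,0],[0,-0.18,-0.4,0.1,0],[0,0,0,0,0],[0,0,0,0,0],[0,0,0,0,0],[0,0,0,0,0]])

```text
clock: 71.98
position: [591.2, -198.4, 190.1]
orientation: [[-0.996, -0.088, -0.0], [-0.088, 0.996, 0.001], [0.0, 0.001, -1.0]]
force: [-1.1, -0.1, -1.5]
opening: 33.7
grip_force: 50.0
```

```bash
python3 - <<'E'
from h import *
st();r=tilt();aim(32)
cv2.imwrite("pics/k.png",cv2.resize(r["image"][130:370,150:390],(600,600),interpolation=cv2.INTER_CUBIC))
E
```

```text
t 71.98 pos [ 591.2 -198.4  190.1] xhead -174.96 zt [-0.     0.001 -1.   ] F [-1.1 -0.1 -1.5] open 33.7 grip 50.0 j7 102.1
score 0.82 best [(np.float64(0.7924932975871314), 32), (np.float64(0.7787188988883007), 34), (np.float64(0.7674540682414698), 30), (np.float64(0.7494802494802495), 36)]
target [ 590.3 -200.6  188.6] tool units [ 0.03 -0.04  0.04]
```

View pics/k.png

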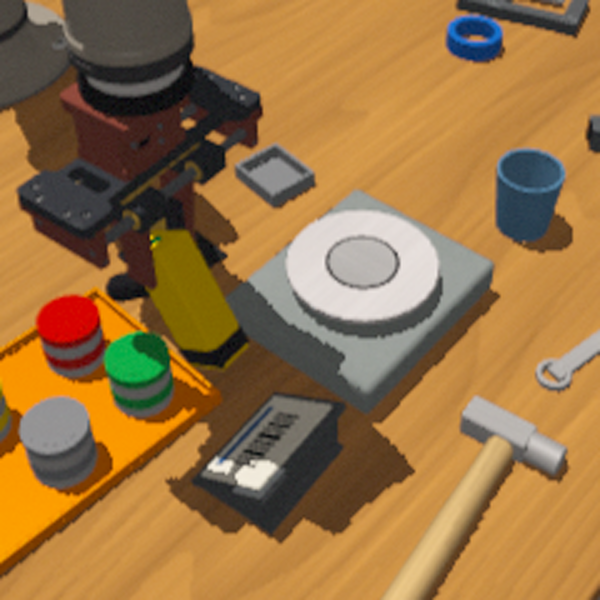

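```bash
python3 - <<'E'
from h import *
S=cap("scene");o=ctrl.get_obs();R=np.array(o["orientation"]);g=np.array(o["position"])-5*R[:,2];xs,ys,zs=-R[:,0],R[:,1],-R[:,2]
C=boxpts(-22,22,-17,17,0,110)
for t in (28,30,32,34,36):
    a=np.radians(t);X=xs*np.cos(a)+zs*np.sin(a);Z=-xs*np.sin(a)+zs*np.cos(a)
    P=g+(C-[0,0,102])@np.array([X,ys,Z]);print(t,[(c.astype(int).tolist(),((q-[150,130])*2.5).round().astype(int).tolist()) for c,q in zip(C,proj(S,P)) if c[2]==0 or c[0]>0])
    L=np.array([689,-192,35]);d=L-g;v=d@Z*Z;print("miss",(d-v).round(1),"D",-(d@Z)-102)
E
```

```text
28 [([-22, -17, 0], [183, 365]), ([-22, 17, 0], [211, 338]), ([22, -17, 0], [219, 371]), ([22, -17, 110], [155, 253]), ([22, 17, 0], [247, 343]), ([22, 17, 110], [187, 226])]
miss [10.  -0.7  5.2] D 85.54334293953502
30 [([-22, -17, 0], [186, 366]), ([-22, 17, 0], [214, 339]), ([22, -17, 0], [221, 371]), ([22, -17, 110], [155, 252]), ([22, 17, 0], [249, 343]), ([22, 17, 110], [186, 226])]
miss [ 4.1 -1.3  2.3] D 85.81836614841063
32 [([-22, -17, 0], [189, 367]), ([-22, 17, 0], [217, 340]), ([22, -17, 0], [224, 371]), ([22, -17, 110], [154, 251]), ([22, 17, 0], [252, 343]), ([22, 17, 110], [186, 225])]
miss [-1.5 -1.8 -1. ] D 85.86456160933588
34 [([-22, -17, 0], [192, 368]), ([-22, 17, 0], [220, 341]), ([22, -17, 0], [226, 370]), ([22, -17, 110], [153, 250]), ([22, 17, 0], [254, 342]), ([22, 17, 110], [185, 224])]
miss [-6.9 -2.2 -4.8] D 85.68187304025747
36 [([-22, -17, 0], [195, 369]), ([-22, 17, 0], [224, 342]), ([22, -17, 0], [228, 369]), ([22, -17, 110], [152, 249]), ([22, 17, 0], [257, 341]), ([22, 17, 110], [184, 223])]
miss [-12.   -2.7  -8.9] D 85.27052301905582
```

The view shows the nose (218,368) aimed at the bar code (265,430), about 85 mm away. A small nudge, then hold.

>>> servo_tool(targets=[[0,-0.07,-0.02,0,0],[0,0,0,0,0],[0,0,0,0,0],[0,0,0,0,0],[0,0,0,0,0],[0,0,0,0,0],[0,0,0,0,0],[0,0,0,0,0]])

```text
clock: 72.8
position: [594.2, -200.6, 190.0]
orientation: [[-0.996, -0.086, -0.0], [-0.086, 0.996, 0.0], [0.0, 0.0, -1.0]]
force: [0.2, -0.6, -1.6]
opening: 33.3
grip_force: 50.0
```

>>> servo_tool(targets=[[0,0,0,0,0],[0,0,0,0,0],[0,0,0,0,0],[0,0,0,0,0],[0,0,0,0,0],[0,0,0,0,0],[0,0,0,0,0],[0,0,0,0,0]])

```text
clock: 73.47
position: [594.3, -200.6, 190.0]
orientation: [[-0.996, -0.086, 0.0], [-0.086, 0.996, 0.0], [-0.0, 0.0, -1.0]]
force: [-0.0, -0.3, -1.8]
opening: 33.8
grip_force: 50.0
```

>>> servo_tool(targets=[[0,0,0,0,0],[0,0,0,0,0],[0,0,0,0,0],[0,0,0,0,0],[0,0,0,0,0],[0,0,0,0,0],[0,0,0,0,0],[0,0,0,0,0]])

```text
clock: 74.13
position: [594.2, -200.6, 190.0]
orientation: [[-0.996, -0.086, 0.0], [-0.086, 0.996, 0.0], [-0.0, 0.0, -1.0]]
force: [0.2, 1.0, -1.6]
opening: 34.1
grip_force: 50.0
```

```bash
python3 - <<'E'
from h import *
st();tilt();aim(30.5)
E
```

```text
t 74.13 pos [ 594.2 -200.6  190. ] xhead -175.06 zt [ 0.  0. -1.] F [ 0.2  1.  -1.6] open 34.1 grip 50.0 j7 102.2
score 0.59 best [(np.float64(0.7876530069185738), 34), (np.float64(0.7748940677966102), 30), (np.float64(0.7710402509147936), 32), (np.float64(0.7653276955602537), 36)]
target [ 594.5 -200.3  191.1] tool units [-0.01  0.01 -0.03]
```

The scan is held for over 2 s. To stand the scanner upright again I'll use the scale's 42 mm side face, pushing very lightly, so first locate that face.

>>> servo_tool(targets=[[0,0.2,0.37,0,0],[0,0.37,0.69,0,0],[0,0.37,0.69,0,0],[0,0.37,0.69,0,0],[0,0.37,0.69,0,0],[0,0.37,0.69,0,0],[0,0.37,0.69,0,0],[0,0.37,0.67,0,0.2]])

```text
clock: 74.9
position: [464.3, -2.6, 190.2]
orientation: [[-0.998, -0.066, 0.001], [-0.066, 0.998, 0.0], [-0.001, -0.0, -1.0]]
force: [-0.2, 1.6, -0.8]
opening: 33.8
grip_force: 50.0
```

>>> servo_tool(targets=[[0,0,0,0,0.66],[0,0,0,0,0],[0,0,0,0,0],[0,0,0,0,0]])

```text
clock: 75.23
position: [465.8, -4.6, 190.2]
orientation: [[-1.0, -0.0, 0.001], [-0.0, 1.0, -0.0], [-0.001, -0.0, -1.0]]
force: [-0.0, 0.4, -2.4]
opening: 33.7
grip_force: 50.0
```

```bash
python3 - <<'E'
from h import *
st();tilt()
import pickle
T=cv2.imread("pics/a_top.png");W2=cv2.imread("pics/w2.png")
_,_,Tc=pickle.load(open("sc.pkl","rb"))
# near scale edge rows along columns 258..330 in the first top picture: grey -> wood
g=cv2.cvtColor(T,cv2.COLOR_BGR2HSV)[...,1].astype(int)
for c in (262,275,290,310,328):
    col=g[195:225,c];k=int(np.argmax(np.diff(col)))+195;print(c,k,atz(Tc,c,k+1,42).round(1),atz(Tc,c,k+1,0).round(1))
E
```

```text
t 75.23 pos [465.8  -4.6 190.2] xhead -179.97 zt [ 0.001 -0.    -1.   ] F [-0.   0.4 -2.4] open 33.7 grip 50.0 j7 78.0
score 0.87 best [(np.float64(0.7902985074626866), 32), (np.float64(0.7799256505576209), 34), (np.float64(0.7691176470588236), 30), (np.float64(0.7587976539589443), 36)]
262 211 [545.6  63.   42. ] [549.6  63.9   0. ]
275 212 [543.4  32.4  42. ] [547.3  32.3   0. ]
290 212 [543.6  -2.9  42. ] [547.5  -4.2   0. ]
310 210 [548.6 -50.   42. ] [552.6 -52.9   0. ]
328 209 [551.2 -92.4  42. ] [555.3 -96.7   0. ]
```

>>> servo_tool(targets=[[0,0.1,0,0.6,0],[0,0,0,0.8,0],[0,0,0,0.6,0],[0,0,0,0.2,0],[0,0,0,0,0],[0,0,0,0,0]])

```text
clock: 75.83
position: [461.7, -4.0, 102.4]
orientation: [[-1.0, 0.0, -0.0], [0.0, 1.0, 0.0], [0.0, 0.0, -1.0]]
force: [0.1, -0.3, -1.1]
opening: 33.6
grip_force: 50.0
```

>>> servo_tool(targets=[[0,0,0,0,0],[0,0,0,0,0],[0,0,0,0,0]], newtons=6)

```text
clock: 76.08
position: [462.2, -3.8, 103.2]
orientation: [[-1.0, -0.0, 0.002], [-0.0, 1.0, 0.0], [-0.002, 0.0, -1.0]]
force: [-0.2, 0.7, -1.7]
opening: 34.1
grip_force: 6.0
```

>>> servo_tool(targets=[[0,-0.2,0,0,0],[0,-0.2,0,0,0],[0,-0.2,0,0,0],[0,-0.2,0,0,0],[0,0,0,0,0],[0,0,0,0,0]])

```text
clock: 76.58
position: [493.9, -3.6, 101.9]
orientation: [[-1.0, -0.0, 0.0], [-0.0, 1.0, 0.0], [-0.0, 0.0, -1.0]]
force: [-0.3, -0.1, -1.8]
opening: 34.0
grip_force: 6.0
```

```bash
python3 - <<'E'
from h import *
st();tilt()
E
```

```text
t 76.58 pos [493.9  -3.6 101.9] xhead -179.99 zt [ 0.  0. -1.] F [-0.3 -0.1 -1.8] open 34.0 grip 6.0 j7 74.0
score 0.8 best [(np.float64(0.7334983498349835), 20), (np.float64(0.7270491803278688), 22), (np.float64(0.7150928167877321), 18), (np.float64(0.7144026186579379), 16)]
```

>>> servo_tool(targets=[[0,-0.2,0,0,0],[0,-0.2,0,0,0],[0,-0.2,0,0,0],[0,-0.13,0,0,0],[0,0,0,0,0],[0,0,0,0,0]])

```text
clock: 77.18
position: [523.0, -3.7, 102.0]
orientation: [[-1.0, -0.0, 0.0], [-0.0, 1.0, 0.0], [-0.0, 0.0, -1.0]]
force: [-0.5, -0.1, -1.6]
opening: 33.8
grip_force: 6.0
```

```bash
python3 - <<'E'
from h import *
st();r=tilt();b=rect("scene","scanner");print(b);cv2.imwrite("pics/l.png",r["image"])
E
```

```text
t 77.18 pos [523.   -3.7 102. ] xhead -180.0 zt [ 0.  0. -1.] F [-0.5 -0.1 -1.6] open 33.8 grip 6.0 j7 74.3
score 0.75 best [(np.float64(0.575), 2), (np.float64(0.5745366639806607), 4), (np.float64(0.5652522017614091), 6), (np.float64(0.5629510825982358), 0)]
[230.7 192.8 274.6 233.4]
```

>>> servo_tool(targets=[[0,-0.05,0,0,0],[0,0,0,0,0],[0,0.25,0,0,0],[0,0.3,0,0,0],[0,0,0,-0.5,0],[0,0,0,-0.8,0],[0,0,0,-0.3,0],[0,0,0,0,0]])

```text
clock: 78.0
position: [503.7, -3.6, 168.9]
orientation: [[-1.0, -0.0, 0.005], [-0.0, 1.0, -0.0], [-0.005, -0.0, -1.0]]
force: [0.7, 1.1, -1.4]
opening: 34.1
grip_force: 6.0
```

>>> servo_tool(targets=[[0,0.35,0.45,0,0],[0,0.5,0.7,0,0],[0,0.45,0.6,0,0],[0,0,0.15,0,0.6],[0,0,0,0,0.6],[0,0,0,0,0.26],[0,0,0,0,0],[0,0,0,0,0]], newtons=20)

```text
clock: 78.67
position: [449.9, 71.7, 165.4]
orientation: [[-0.99, 0.145, -0.001], [0.145, 0.99, -0.0], [0.001, -0.001, -1.0]]
force: [-0.6, -0.4, -1.7]
opening: 34.1
grip_force: 20.0
```

>>> servo_tool(targets=[[0,0,0,0,0],[0,0,0,0,0]])

```text
clock: 78.83
position: [450.4, 71.8, 165.8]
orientation: [[-0.989, 0.145, -0.0], [0.145, 0.989, -0.0], [0.0, -0.0, -1.0]]
force: [0.5, 0.1, -0.9]
opening: 33.9
grip_force: 20.0
```

```bash
python3 - <<'E'
from h import *
p=st();r=tilt();W=cap("wrist");
R=np.array(ctrl.get_obs()["orientation"]);print((R.T@(np.array([446.1,72.4,101.3])-p)/40).round(2))
o=ctrl.get_obs();g=p-5*R[:,2];xs,ys,zs=-R[:,0],R[:,1],-R[:,2];C=boxpts(-22,22,-17,17,0,110);S=r
for t in (-4,0,4,8):
    a=np.radians(t);X=xs*np.cos(a)+zs*np.sin(a);Z=-xs*np.sin(a)+zs*np.cos(a)
    print(t,proj(S,g+(C-[0,0,102])@np.array([X,ys,Z])).round(1).tolist()[0::2])
y=cv2.inRange(cv2.cvtColor(S["image"],cv2.COLOR_BGR2HSV),(22,150,50),(35,255,255));y[:,:200]=0;y[:,320:]=0;y[260:]=0
n,l,s,c=cv2.connectedComponentsWithStats(y);k=1+s[1:,4].argmax();ys_,xs_=np.where(l==k)
for row in range(ys_.min(),ys_.max()+1,4):print(row,xs_[ys_==row].min(),xs_[ys_==row].max(),end=" | ")
E
```

```text
t 78.83 pos [450.4  71.8 165.8] xhead 171.64 zt [-0. -0. -1.] F [ 0.5  0.1 -0.9] open 33.9 grip 20.0 j7 58.7
score 0.81 best [(np.float64(0.6912280701754386), 4), (np.float64(0.687170474516696), 2), (np.float64(0.6843940714908456), 6), (np.float64(0.681657848324515), 8)]
[ 0.11 -0.    1.61]
-4 [[247.7, 180.0], [257.9, 174.9], [258.0, 189.1], [268.3, 183.7]]
0 [[249.3, 181.8], [259.5, 176.7], [259.8, 190.0], [270.1, 184.7]]
4 [[251.0, 183.5], [261.2, 178.4], [261.5, 190.8], [271.8, 185.4]]
8 [[252.7, 185.1], [262.9, 179.9], [263.1, 191.5], [273.5, 186.0]]
144 257 259 | 148 256 266 | 152 256 268 | 156 256 268 | 160 250 268 | 164 250 269 | 168 250 269 | 172 251 269 | 176 251 269 | 180 254 269 | 184 260 262 |
```

>>> servo_tool(targets=[[0,0.19,0,0,0],[0,0,0,0.4,0],[0,0,0,0.5,0],[0,0,0,0.4,0],[0,0,0,0.15,0],[0,0,0,0,0],[0,0,0,0,0]])

```text
clock: 79.57
position: [442.8, 73.5, 108.3]
orientation: [[-0.989, 0.145, -0.0], [0.145, 0.989, 0.0], [0.0, 0.0, -1.0]]
force: [0.7, -0.3, -1.9]
opening: 33.8
grip_force: 20.0
```

>>> servo_tool(targets=[[0,0,0,0.08,0],[0,0,0,0,0],[0,0,0,0,0]])

```text
clock: 79.82
position: [443.2, 73.4, 105.3]
orientation: [[-0.989, 0.145, 0.001], [0.145, 0.989, 0.0], [-0.001, 0.0, -1.0]]
force: [0.6, 0.4, -2.1]
opening: 33.7
grip_force: 20.0
```

```bash
python3 - <<'E'
from h import *
p=st();r=tilt()
E
```

```text
t 79.82 pos [443.2  73.4 105.3] xhead 171.64 zt [ 0.001  0.    -1.   ] F [ 0.6  0.4 -2.1] open 33.7 grip 20.0 j7 55.0
score 0.61 best [(np.float64(0.7204724409448819), 4), (np.float64(0.7113702623906706), 6), (np.float64(0.7048076923076924), 2), (np.float64(0.7008712487899322), 0)]
```

>>> servo_tool(targets=[[0,0,0,0,0],[0,0,0,0.05,0],[0,0,0,0.04,0],[0,0,0,0,0]], newtons=5)

```text
clock: 80.25
position: [444.4, 73.3, 101.9]
orientation: [[-0.989, 0.146, 0.003], [0.146, 0.989, 0.0], [-0.003, 0.001, -1.0]]
force: [1.0, -0.4, 3.6]
opening: 33.7
grip_force: 5.0
```

>>> servo_tool(targets=[[0.5,0,0,0,0],[0.6,0,0,0,0],[0.8,0,0,0,0],[0.8,0,0,0,0],[0.8,0,0,-0.3,0],[0.8,0,0,-0.7,0],[0.8,0,0,-1,0],[0.8,0,0,-1,0]])

```text
clock: 80.92
position: [441.6, 73.3, 221.8]
orientation: [[-0.989, 0.145, -0.003], [0.145, 0.989, -0.0], [0.003, -0.0, -1.0]]
force: [1.3, -0.7, -0.4]
opening: 70.0
grip_force: 0.0
```

>>> servo_tool(targets=[[1,0,0,-0.5,0],[1,0,0,0,0],[1,0,0,0,0],[1,0,0,0,0]])

```text
clock: 81.25
position: [442.1, 73.0, 240.1]
orientation: [[-0.989, 0.145, -0.002], [0.145, 0.989, -0.0], [0.002, -0.001, -1.0]]
force: [-0.9, -0.1, -0.7]
opening: 87.3
grip_force: 0.0
```

```bash
python3 - <<'E'
from h import *
p=st();W=cap("wrist");S=cap("scene");T=cap("top");print("before scene [235 165 271 206], start wrist dot ~ (283,195) at tcp 452.9,64.9,237")
boxes("scene","scanner cradle check_weight tin_red tin_yellow tin_green tin_grey pot tape pan".split());boxes("wrist",["scanner","cradle"])
# model check: upright at cradle, IoU of mask with model
R=np.array(ctrl.get_obs()["orientation"]);xs,ys,zs=-R[:,0],R[:,1],-R[:,2]
m=mbox("scene","scanner");head=boxpts(-22,22,-17,17,0,110);han=boxpts(-100,-22,-12,12,63,75);res=[]
for t in range(-16,24,2):
  for sx in range(-8,10,2):
    a=np.radians(t);X=xs*np.cos(a)+zs*np.sin(a);Z=-xs*np.sin(a)+zs*np.cos(a);M=np.zeros((420,560),np.uint8)
    for b in (head,han):cv2.fillConvexPoly(M,cv2.convexHull(proj(S,np.array([446,72.4,4])+sx*xs+b@np.array([X,ys,Z])).round().astype(np.int32)),1)
    M=M>0;res.append(((M&m[0]).sum()/(M|m[0]).sum(),t,sx))
print(sorted(res)[::-1][:5])
# green dot in wrist
h=cv2.inRange(cv2.cvtColor(W["image"],cv2.COLOR_BGR2HSV),(45,120,40),(80,255,255));h[:, :200]=0;h[:,380:]=0;h[260:]=0
n,l,s,c=cv2.connectedComponentsWithStats(h);print([(s[i,4],c[i].round(1),atz(W,*c[i],114).round(1)) for i in range(1,n) if s[i,4]>5])
E
```

```text
t 81.25 pos [442.1  73.  240.1] xhead 171.64 zt [-0.002 -0.    -1.   ] F [-0.9 -0.1 -0.7] open 87.3 grip 0.0 j7 61.4
before scene [235 165 271 206], start wrist dot ~ (283,195) at tcp 452.9,64.9,237
scanner [(0.58, [235, 162, 269, 208])]
cradle [(0.68, [246, 194, 274, 213]), (0.23, [192, 261, 219, 298])]
check_weight [(0.87, [209, 208, 230, 235]), (0.68, [262, 216, 325, 262])]
tin_red [(0.76, [164, 247, 190, 278])]
tin_yellow [(0.67, [122, 273, 155, 314]), (0.38, [241, 195, 275, 212])]
tin_green [(0.98, [193, 263, 219, 297])]
tin_grey [(0.75, [158, 288, 187, 325])]
pot [(0.59, [348, 188, 376, 226])]
tape [(0.56, [328, 135, 351, 157])]
pan [(0.68, [266, 214, 327, 260]), (0.34, [233, 290, 282, 325])]
scanner [(0.81, [255, 81, 297, 237])]
cradle [(0.96, [246, 152, 304, 218])]
[(np.float64(0.84375), 4, 4), (np.float64(0.8385214007782101), 2, 2), (np.float64(0.8380213385063046), 2, 0), (np.float64(0.8373904576436222), 0, -2), (np.float64(0.8359375), 0, -4)]
[]
```

```bash
python3 - <<'E'
from h import *
S=cap("scene")["image"];A=cv2.imread("pics/a_scene.png")
f=lambda I:cv2.inRange(cv2.cvtColor(I,cv2.COLOR_BGR2HSV),(22,150,50),(35,255,255))[150:215,230:285]
for I in (A,S):
    y,x=np.where(f(I)>0);print(x.min()+230,x.max()+230,y.min()+150,y.max()+150,len(x),[(int(x[y==r].min()+230),int(x[y==r].max()+230)) for r in (18,28,38,46) if (y==r).any()])
T=cap("top");boxes("top",["scanner","check_weight","pot","tape"])
E
```

```text
249 284 160 202 671 [(249, 266), (250, 268), (250, 268), (252, 268)]
249 268 164 202 633 [(249, 265), (250, 268), (250, 268), (252, 268)]
scanner []
check_weight [(0.63, [312, 245, 334, 267])]
pot [(0.84, [187, 134, 224, 168])]
tape [(0.56, [91, 239, 127, 266])]
```

The scanner sits upright in its cradle, matching its starting silhouette pixel for pixel. Handing in.

```bash
python3 -c "
from cell import hand_in
print(hand_in())"
```

```text
the job is handed in; nothing more can be done
None
```

The job is handed in (no verdict came back): check weight, then red, yellow and green weighed in order (no blue on the bench), tins in the tray, bar code scanned, scanner in its cradle; the check weight first sat about 11 mm off centre so I re-centred and re-weighed it, and after it was knocked half off its pad I put it back.

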